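# Load the tea-sample shaker and reverse its keeper arm

### The job

Load the sample shaker: first push the red mushroom stop right down, then stand every sample tin from the tray upright on the floor of the shaker's white box and fit the lid on the box. With the lid on, lift the keeper arm off its pivot pin, turn it end for end and refit it fully down on the pin so that its red foot is over the lid, and last of all reset the stop by turning its red knob at least 60 degrees clockwise; leave the cup, mug, bowl, spoon, carton and timer where they stand.

Things in the scene. Friction and masses are not known exactly. Their poses are not given: they have to be found in the camera images.
- shaker: Fixed sample shaker: grey base 180 x 330 mm, top 30 mm above the table, a white open box at its -y end, a steel post with a pivot pin at its +y end. Origin on the table; in its frame the box centre is at y -80 mm, the pin at y +80 mm
- guides (a point): Point midway between two upright steel guide rods at their tops (168 mm above the table), 55 mm beyond the pin, away from the box. Rods 10 mm thick, 36 mm centre to centre; the arm lies between them, so it cannot be swung round the pin but must be lifted clear of rods and pin
- box_floor (a point): Centre of the box's inner floor, 34 mm above the table (axes as the shaker's). Inside the box is 140 x 140 mm, walls 4 mm thick, rim 70 mm above this point. Room for four tins, two by two
- pin (a point): Centre of the post's shoulder (40 mm wide, 126 mm above the table) on the axis of the upright pivot pin (axes as the shaker's); the pin is 14 mm thick, tapered at the top, and rises 41 mm above this point. The box lies towards -y of this point
- keeper: Aluminium keeper arm, 0.35 kg, balanced at its hub, a 36 x 36 x 34 mm high block with an upright 18 mm through hole. Origin: centre of the hub's underside (at pin when seated); x along the long end. Bar 24 wide, 12 thick, level with the hub's underside (22 mm of hub free above), reaching 122 mm along +x. Starts on the pin, long end away from the box
- keeper_tail (a point): Centre of the arm's dark steel tail weight, 51 mm along the arm's -x: 28 long, 24 wide, from 12 mm below to 12 mm above the hub's underside, tail end 65 mm from the hole. On a flat surface the arm rests level on tail weight and foot
- keeper_foot (a point): Centre of the underside of the arm's red foot (24 x 24 mm), 110 mm along the arm's +x and 12 mm below the hub's underside; when the reversed arm is seated it is 2 mm above the lid
- lid: Loose white lid, 0.25 kg: plate 156 x 156 x 8 mm on a rim 132 mm square, 8 mm high, that goes inside the box (4 mm play each side). Origin: centre of the rim's underside; z up. Handle bar in the middle: 44 mm along x, 16 along y, from 16 to 42 mm above the origin. Fitted (in any quarter turn), its origin is 62 mm above box_floor
- stop (a joint): Travel of the red mushroom stop, m: 0 up, grows to 0.010 fully down; spring, about 2 N to start and 7 N fully down; it comes up again when let go
- stop_knob (a joint): Turn of the mushroom head, rad: 0 at the start, grows clockwise seen from above up to 1.4; stays where it is left (0.05 N m of friction)
- stop_top (a point): Centre of the top of the grip bar on the red mushroom head, about 99 mm above the table. The bar is 44 mm along this point's x, 13 mm along y and 22 mm high above a disc 52 mm wide. The head stands on a fixed yellow station 80 x 80 x 50 mm
- tin0: Sample tin (may be absent): brown drum 54 mm wide, 38 mm high, with a steel knob 22 mm wide on top, from 38 to 60 mm above the origin. Origin: centre of its underside, z up. 0.14 kg. Starts on the tray
- tin1: Sample tin (may be absent): brown drum 54 mm wide, 38 mm high, with a steel knob 22 mm wide on top, from 38 to 60 mm above the origin. Origin: centre of its underside, z up. 0.14 kg. Starts on the tray
- tin2: Sample tin (may be absent): brown drum 54 mm wide, 38 mm high, with a steel knob 22 mm wide on top, from 38 to 60 mm above the origin. Origin: centre of its underside, z up. 0.14 kg. Starts on the tray
- tin3: Sample tin (may be absent): brown drum 54 mm wide, 38 mm high, with a steel knob 22 mm wide on top, from 38 to 60 mm above the origin. Origin: centre of its underside, z up. 0.14 kg. Starts on the tray
- tray: Fixed white tray 170 x 170 mm, walls 14 mm high; holds the tins at the start. Origin under its centre
- cup: Bystander: white tasting cup 84 mm wide, 58 mm high
- mug: Bystander: white mug 76 mm wide, 85 mm high
- bowl: Bystander: white bowl 110 mm wide, 60 mm high
- spoon: Bystander: white spoon 160 mm long
- carton0: Bystander: brown carton 60 x 120 x 140 mm high
- timer: Bystander: round white timer 68 mm wide, 50 mm high
There are look-alikes about, which are no part of the job. Several things have the shape of the keeper; the one meant has the colours described above.

How it is judged:
On the way, in this order (a step that is already met when the one before it is completed fails the run):
1. the mushroom stop is pushed down (at least 7 of its 10 mm) (value of joint stop above 0.007 m), for 0.1 s.
2. every tin stands upright on the floor of the box (x of tin0 in the frame of box_floor between -0.05 and 0.05 m and y of tin0 in the frame of box_floor between -0.05 and 0.05 m and z of tin0 in the frame of box_floor between -0.01 and 0.01 m and angle between each of tin0, tin1, tin2, tin3's own z axis and vertical below 0.2 rad and x of tin1 in the frame of box_floor between -0.05 and 0.05 m and y of tin1 in the frame of box_floor between -0.05 and 0.05 m and z of tin1 in the frame of box_floor between -0.01 and 0.01 m and x of tin2 in the frame of box_floor between -0.05 and 0.05 m and y of tin2 in the frame of box_floor between -0.05 and 0.05 m and z of tin2 in the frame of box_floor between -0.01 and 0.01 m and x of tin3 in the frame of box_floor between -0.05 and 0.05 m and y of tin3 in the frame of box_floor between -0.05 and 0.05 m and z of tin3 in the frame of box_floor between -0.01 and 0.01 m), for 0.2 s.
3. the lid is fitted on the box (horizontal distance between lid and box_floor below 0.01 m and z of lid in the frame of box_floor between 0.056 and 0.066 m and angle between lid's own z axis and vertical below 0.06 rad), for 0.2 s.
4. the keeper arm is back on its pin, turned end for end, its foot over the lid, and let go (horizontal distance between keeper and pin below 0.006 m and z of keeper in the frame of pin between -0.005 and 0.005 m and y of keeper_foot in the frame of pin below -0.1 m and angle between keeper's own z axis and vertical below 0.08 rad and contact force between the fingers and keeper below 0.1 N), for 0.3 s.
5. the stop is reset: knob turned clockwise by at least 50 degrees (value of joint stop_knob above 0.87 rad), for 0.1 s.
At the end, for the whole second after the job is handed in: Tins upright on the box floor (within 50 mm of its centre in x and y, 10 mm in height, 0.2 rad); lid on (10 mm, 4 mm up, 0.06 rad); arm on the pin (6 mm, 5 mm up, 0.08 rad), foot 100 mm or more towards the box; knob at 0.87 rad or more; mushroom up (3 mm); all at rest (all of step 2 and all of step 3 and horizontal distance between keeper and pin below 0.006 m and z of keeper in the frame of pin between -0.005 and 0.005 m and y of keeper_foot in the frame of pin below -0.1 m and angle between keeper's own z axis and vertical below 0.08 rad and value of joint stop_knob above 0.87 rad and value of joint stop below 0.003 m and linear speed of each of keeper, lid below 0.02 m/s); the robot touches nothing.
It fails at once if a bystander (cup, mug, bowl, spoon, carton or timer) is moved by more than 50 mm (distance of any of cup, mug, bowl, spoon, carton0, timer from where it was at the start of the episode above 0.05 m).
Of tin0, tin1, tin2, tin3 only 2 to 4 are there at a start; the rules pass over those that are not, and their reading is None.
At some moment in a run one of tin0, tin1, tin2, tin3 may be knocked a few centimetres aside while the robot is not near it.
Once in a run the grip may slacken for a moment while it holds something.
It also fails if it takes over 210 s, if anything falls off the work surface, if the arm or the gripper's body presses on something with over 40 N, if the wrist force passes 120 N, or if a joint passes its speed limit or range.

### The arm

A 6-joint arm with a two-finger parallel gripper is mounted at the origin on the work surface. World frame = base frame: x ahead of the robot, y to its left, z up, the work surface at z = 0. Lengths are in m, angles in rad, forces in N, time in s.
With the tool pointing down it reaches from about 0.4 to 0.925 m from the base axis. Payload 3.4 kg.
Tool frame: the origin (TCP) lies at the very end of the fingers, on their centre line; the grasp point (between the pads) lies 19 mm behind it (pinch_z is the distance from the TCP to the grasp point, in m); x points along the fingers, z is the direction in which the jaws open and shut, and the axes are right-handed (so a half turn about x gives the same grasp; the last joint's range is limited). The gripper opens to 85 mm and grips with 20 to 120 N. Pads are 22 mm wide; open, the fingers measure 114 mm over their backs; the gripper's body (76 mm by 85 mm) begins 54 mm behind the grasp point. The pads swing forward as they close: fully open they stand 13 mm farther back than shut.
Start: joints at [1.256, 0.307, 1.506, -0, 1.328, -0.073], TCP at [0.137, 0.558, 0.231] pointing down, gripper open.
Joint ranges: [-3.12, 3.12], [-1.05, 2.28], [0.14, 2.33], [-1.42, 4.57], [0.1, 2.73], [-2.68, 2.68]. Speed limits (rad/s): [2.57, 2.57, 3.14, 3.14, 3.14, 3.14].

### API

Orientations are given as a 3x3 rotation matrix whose columns are the frame's x, y, z axes.
In Python, from cell import sense, get_image, camera_model, close_job, pinch_z gives the robot as it stands.
- The arm moves only by the shell command python3 -m inch 'ROWS' [FORCE]. ROWS is text: rows parted by semicolons, each of 7 numbers parted by spaces: the shift along the world's x, y, z in units of 40 mm (1.0 is 40 mm), then the turn, a rotation vector about the world's x, y, z in units of 10 degrees (1.0 is 10 degrees), then the closure in counts, from 0 (fully open) to 255 (shut). A call has 1 to 8 rows; each row is the pose to reach, as a shift and turn from the pose commanded when the call began; what a row does not reach only later rows make up. A row lasts 1/8 s, in which the tool goes at most 62.5 mm and 10.7 degrees, less where a joint would pass 70% of its speed; a pose out of reach is approached as far as the arm can. A call with a gripper value outside its range is refused whole. The fingers move at their own pace and stop on an object; FORCE is the grip in N (left out, the last holds). Time passes only in rows, so rows that repeat a pose let the fingers close. It gives the time, the measured TCP pose, the force and the opening at its end, in the units of the state.
- sense(): the state, without advancing time (a new reading comes with each control period).
- get_image(name): name is "scene" or "top" or "wrist"; returns (picture, depth): 420x560x3 uint8, red, green, blue; 420x560 float32, m along the optical axis (not along the pixel's ray), 0 where there is no reading.
- camera_model(name): a dict with "K" (3x3 intrinsics, pixels), "rvec" (rotation vector, rad) and "tvec" (3), from world to camera coordinates, as OpenCV has them. Camera axes: x right, y down, z forward; pixel columns grow to the right and rows downward; lengths in m; the calibration is good to about 2 mm. A picture is of the moment at which its call begins: read the wrist's pose just before it. camera_model takes no time and is no camera call; for the wrist camera it gives the pose at the moment of the call.
- close_job(): hands the job in, once; it reports no verdict.
The state is a dict: "time_s": time; "joint_positions": joint angles; "joint_vel": joint speeds; "effort": joint torques, N m; "ee_pos": TCP position; "eef_rot": TCP orientation; "ft_force": force on the tool from outside, world axes, zero at the start; "moment": the same for the moment, N m; "width": finger opening in m.
Only numpy, scipy, OpenCV 4.12 (cv2) and the standard library are available. Lean on these libraries where they do the work, as an engineer would, in place of code of your own. Each camera call takes 0.05 s, during which the arm holds its last target.

## Working session

There is one attempt and no reset: what is moved stays moved. The work goes in short steps, Python scripts to look and compute and a shell command to move; the robot and the scene stay as the last step left them, time stands still between calls to the robot, and variables do not carry over. Pictures are saved under pics/ and viewed, and the job is handed in when it is done.

```bash
ls -la && mkdir -p pics && cat > h.py <<'E'
import numpy as np, cv2
from cell import sense, get_image, camera_model, pinch_z
def save(name, cam):
    im,d=get_image(cam); cv2.imwrite(f'pics/{name}.png', im[:,:,::-1]); np.save(f'pics/{name}.npy', d)
    m=camera_model(cam); np.savez(f'pics/{name}_m.npz', K=m['K'],rvec=m['rvec'],tvec=m['tvec']); return im,d,m
def load(name):
    im=cv2.imread(f'pics/{name}.png')[:,:,::-1]; d=np.load(f'pics/{name}.npy'); m=dict(np.load(f'pics/{name}_m.npz')); return im,d,m
def ray(m,u,v):
    R=cv2.Rodrigues(np.array(m['rvec'],float))[0]; t=np.array(m['tvec'],float).ravel()
    c=-R.T@t; q=R.T@(np.linalg.inv(np.array(m['K']))@np.array([u,v,1.0])); return c,q
def onplane(m,u,v,z):
    c,q=ray(m,u,v); return c+q*(z-c[2])/q[2]
def bydepth(m,u,v,d):
    c,q=ray(m,u,v); return c+q*d
def cloud(m,d):
    R=cv2.Rodrigues(np.array(m['rvec'],float))[0]; t=np.array(m['tvec'],float).ravel()
    v,u=np.mgrid[:d.shape[0],:d.shape[1]]; K=np.array(m['K'])
    q=np.stack([(u-K[0,2])/K[0,0],(v-K[1,2])/K[1,1],np.ones_like(u)],-1)*d[...,None]
    return (q-t)@R
def proj(m,p):
    return cv2.projectPoints(np.array(p,float).reshape(-1,3),np.array(m['rvec'],float),np.array(m['tvec'],float),np.array(m['K'],float),None)[0].reshape(-1,2)
def st():
    s=sense(); print('t',round(s['time_s'],2),'p',np.round(s['ee_pos'],4),'w',round(s['width'],4),'F',np.round(s['ft_force'],1)); print(np.round(s['eef_rot'],3).tolist(),np.round(s['joint_positions'],3)); return s
E
python3 - <<'E'
from h import *
st(); print(pinch_z)
for c in ('scene','top','wrist'):
    im,d,m=save(c+'0',c); c_,q=ray(m,280,210); print(c,np.round(c_,3),np.round(q,3))
E
```

```text
total 12
drwxr-xr-x  3 agent agent 4096 Dec  6 10:58 .
drwxr-xr-x 23 root  root  4096 Dec  6 10:58 ..
drwxr-xr-x  2 agent agent 4096 Dec  6 10:58 pics
t 0.0 p [0.1369 0.5577 0.2304] w 0.0849 F [-0.2 -0.1  0.5]
[[-0.001, -0.971, 0.238], [-0.002, 0.238, 0.971], [-1.0, 0.0, -0.002]] [ 1.257  0.308  1.508  0.     1.328 -0.073]
0.0187
scene [1.426 0.004 0.749] [-0.82  -0.018 -0.573]
top [ 0.222 -0.029  1.512] [ 0.2    0.001 -0.98 ]
wrist [0.065 0.576 0.373] [ 0.268 -0.064 -0.961]
```

View pics/scene0.png

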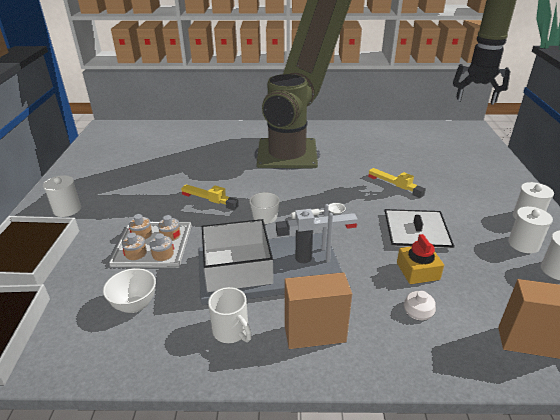

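View pics/top0.png

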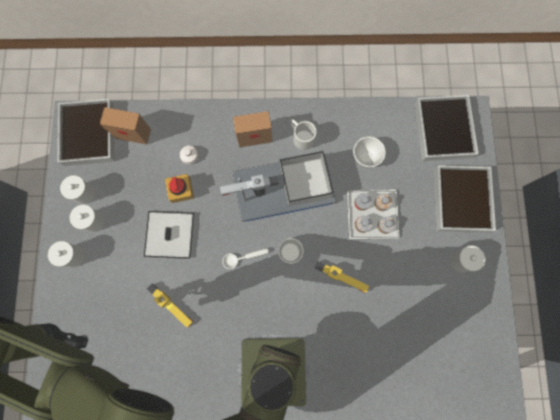

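View pics/wrist0.png

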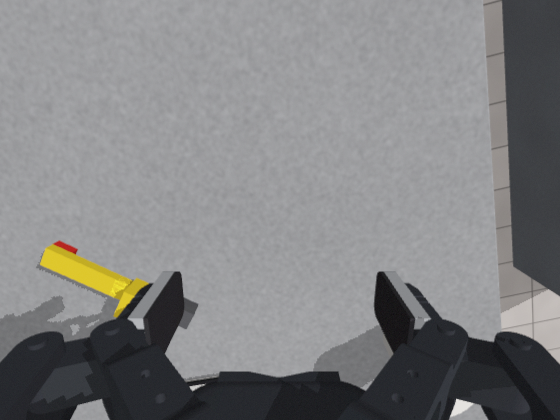

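The top view (up is +x, left is +y) shows:
- Shaker at about (285,185), with the aluminium arm on the pin at (247,184).
- Tray with four tins at (375,214).
- Lid at (170,235) and stop at (178,187).
- Keeper-shaped things at (170,305) and (342,277). Both are yellow look-alikes lying on the table. The one on the pin is aluminium with a dark tail and red foot, which fits the description.

I'll enlarge that area to confirm.

```bash
python3 - <<'E'
from h import *
im,d,m=load('top0')
c=im[130:270,140:410]; cv2.imwrite('pics/top0_crop.png',cv2.resize(c,None,fx=2.9,fy=2.9,interpolation=cv2.INTER_CUBIC)[:,:,::-1])
im,d,m=load('scene0')
c=im[180:300,180:460]; cv2.imwrite('pics/scene0_crop.png',cv2.resize(c,None,fx=2.8,fy=2.8,interpolation=cv2.INTER_CUBIC)[:,:,::-1])
E
```

```text
(no output)
```

View pics/top0_crop.png

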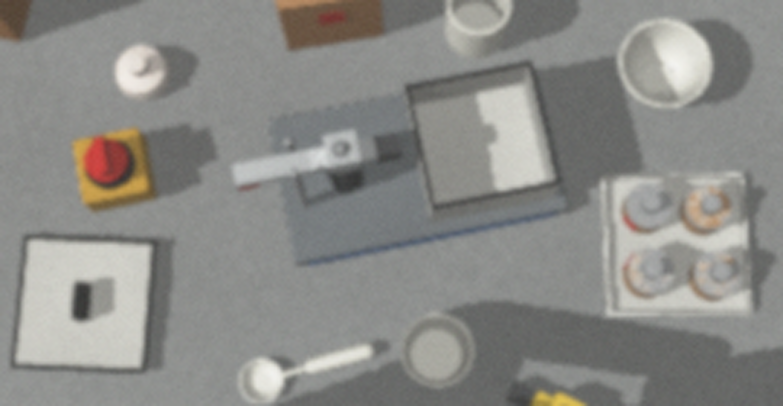

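View pics/scene0_crop.png

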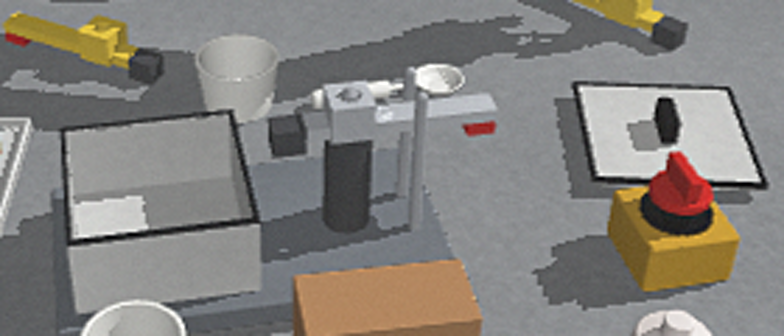

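```bash
cat > meas.py <<'E'
from h import *
import sys
n=sys.argv[1] if len(sys.argv)>1 else 'top0'
im,d,m=load(n); P=cloud(m,d); ok=d>0
def reg(lo,hi,box):
    x0,x1,y0,y1=box
    return ok&(P[...,2]>lo)&(P[...,2]<hi)&(P[...,0]>x0)&(P[...,0]<x1)&(P[...,1]>y0)&(P[...,1]<y1)
def rect(mask,name):
    pts=P[mask][:,:2].astype(np.float32)
    r=cv2.minAreaRect(pts*1000); print(name,len(pts),'c',np.round(r[0],1),'size',np.round(r[1],1),'ang',round(r[2],2),'mean',np.round(P[mask].mean(0),4))
E
python3 - <<'E'
from meas import *
for u,v,n in [(178,187,'stop'),(170,235,'lid'),(305,178,'boxfloor'),(258,181,'hub'),(375,214,'tray'),(230,188,'arm'),(363,200,'t'),(385,200,'t'),(363,222,'t'),(387,223,'t'),(290,251,'cup'),(232,261,'spoon'),(190,155,'timer'),(305,135,'mug'),(370,152,'bowl'),(253,130,'carton'),(100,100,'table'),(300,300,'table')]:
    print(n,np.round(P[v,u],4))
E
```

```text
stop [0.595  0.3097 0.0874]
lid [0.4421 0.3426 0.0369]
boxfloor [ 0.6374 -0.1157  0.0288]
hub [0.5901 0.04   0.1688]
tray [ 5.130e-01 -3.571e-01  4.000e-04]
arm [0.5773 0.1315 0.1349]
t [ 0.5483 -0.3053  0.0665]
t [ 0.5478 -0.3791  0.065 ]
t [ 0.4745 -0.3024  0.0628]
t [ 0.4703 -0.3817  0.0623]
cup [ 0.3868 -0.0602  0.0091]
spoon [0.3554 0.1366 0.0068]
timer [0.7199 0.2821 0.0461]
mug [ 0.8046 -0.1207  0.0039]
bowl [ 0.7359 -0.3498  0.0088]
carton [0.7727 0.058  0.1367]
table [0.9275 0.6079 0.0499]
table [ 0.2237 -0.0913 -0.0016]
```

```bash
python3 - <<'E'
from meas import *
hsv=cv2.cvtColor(im,cv2.COLOR_RGB2HSV)
m1=reg(0.097,0.112,(0.5,0.78,-0.25,0.03)); rect(m1,'boxrim')
m2=reg(0.006,0.03,(0.33,0.55,0.2,0.47)); rect(m2,'lid')
m3=reg(0.03,0.06,(0.38,0.50,0.28,0.42)); rect(m3,'lidhandle')
m4=reg(0.04,0.12,(0.5,0.66,0.24,0.37)); rect(m4,'station')
m5=reg(0.085,0.12,(0.5,0.66,0.24,0.37)); rect(m5,'bar')
m6=reg(0.128,0.18,(0.5,0.66,-0.03,0.2)); rect(m6,'arm')
m7=reg(0.158,0.18,(0.5,0.66,-0.03,0.2)); rect(m7,'hub')
m8=reg(0.02,0.045,(0.45,0.78,-0.25,0.22)); rect(m8,'base')
m9=reg(0.05,0.08,(0.4,0.62,-0.46,-0.24))
k=cv2.connectedComponentsWithStats(m9.astype(np.uint8))
for i in range(1,k[0]):
    print('tin',k[2][i,4],np.round(P[k[1]==i].mean(0),4))
m9=reg(0.03,0.08,(0.4,0.62,-0.46,-0.24))
k=cv2.connectedComponentsWithStats(m9.astype(np.uint8))
for i in range(1,k[0]):
    pts=P[k[1]==i]; c,r=cv2.minEnclosingCircle((pts[:,:2]*1000).astype(np.float32)); print('tin drum',k[2][i,4],np.round(c,1),r)
rect(reg(0.005,0.03,(0.38,0.65,-0.5,-0.22)),'tray')
E
```

```text
boxrim 288 c [659.2 -86.2] size [243.6 229. ] ang 0.77 mean [ 0.6306 -0.1101  0.1032]
lid 2126 c [432.9 335.8] size [206.5 265.1] ang 2.54 mean [0.4452 0.3496 0.0153]
lidhandle 73 c [447.6 350.7] size [16.7 44.5] ang 87.19 mean [0.4464 0.3499 0.0396]
station 541 c [604.9 318. ] size [80.6 81. ] ang 11.4 mean [0.6011 0.3141 0.0612]
bar 59 c [605.6 318. ] size [44.3 12.7] ang 10.32 mean [0.6039 0.3171 0.0959]
arm 549 c [587.2  69.5] size [ 44.7 186.4] ang 15.02 mean [0.586  0.0668 0.1436]
hub 106 c [588.9  61.9] size [44.6 75.4] ang 14.26 mean [0.5902 0.0498 0.1624]
base 3810 c [652.4 -33.9] size [275.8 330.5] ang 11.0 mean [ 0.6054 -0.0396  0.0309]
tin 39 [ 0.55   -0.3116  0.0626]
tin 37 [ 0.5481 -0.3806  0.0623]
tin 1 [ 0.4935 -0.3156  0.0504]
tin 38 [ 0.4719 -0.3094  0.0617]
tin 37 [ 0.4691 -0.3872  0.062 ]
tin drum 206 [ 551.7 -310.9] 28.87451171875
tin drum 210 [ 548.4 -383.2] 28.88970947265625
tin drum 215 [ 472.9 -310.9] 28.523080825805664
tin drum 215 [ 468.9 -388.7] 27.679231643676758
tray 886 c [ 514.4 -359.1] size [278.4 267.6] ang 89.49 mean [ 0.5107 -0.3502  0.0103]
```

```bash
python3 -m inch '5.8 -3 1.75 0 0 1.2 0;5.8 -3 1.75 0 0 1.2 0;5.8 -3 1.75 0 0 1.2 0;5.8 -3 1.75 0 0 1.2 0;5.8 -3 1.75 0 0 1.2 0;5.8 -3 1.75 0 0 1.2 0' && python3 -m inch '5.8 -3 0 0 0 1.2 0;5.8 -3 0 0 0 1.2 0;5.8 -3 0 0 0 1.2 0;5.8 -3 0 0 0 1.2 0;5.8 -3 0 0 0 1.2 0;5.8 -3 0 0 0 1.2 0' && python3 - <<'E'
from h import *
st(); save('w1','wrist')
E
```

```text
time_s: 0.9
ee_pos: [0.3709, 0.4376, 0.3015]
eef_rot: [[0.001, -0.999, 0.035], [0.0, 0.035, 0.999], [-1.0, -0.001, 0.0]]
ft_force: [-0.2, 0.9, 0.2]
width: 0.0853
time_s: 1.65
ee_pos: [0.6005, 0.3188, 0.3001]
eef_rot: [[-0.003, -0.984, -0.177], [-0.0, -0.177, 0.984], [-1.0, 0.003, 0.0]]
ft_force: [0.3, 0.2, -0.8]
width: 0.0853
t 1.65 p [0.6005 0.3188 0.3001] w 0.0853 F [ 0.3  0.2 -0.8]
[[-0.003, -0.984, -0.177], [-0.0, -0.177, 0.984], [-1.0, 0.003, 0.0]] [ 4.250e-01  4.200e-01  1.156e+00  1.000e-03  1.568e+00 -1.323e+00]
```

View pics/w1.png

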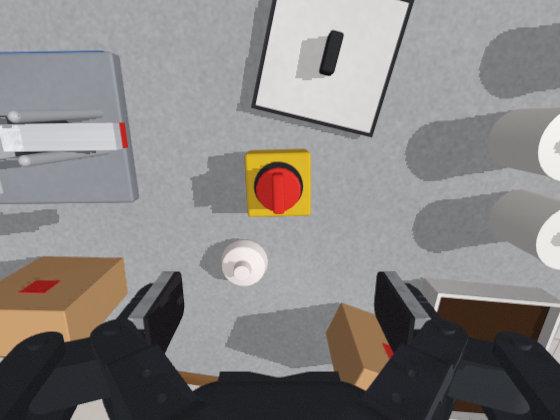

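The wrist view shows the yellow station at about (278,183), with the red bar running down from (278,188). The lid is at (335,60). The red foot of the aluminium arm is at (123,135), next to the rods at (15,117) and (25,160).

```bash
cat > meas2.py <<'E'
from h import *
def setup(n):
    im,d,m=load(n); P=cloud(m,d); return im,d,m,P
def reg(P,d,lo,hi,box):
    x0,x1,y0,y1=box
    return (d>0)&(P[...,2]>lo)&(P[...,2]<hi)&(P[...,0]>x0)&(P[...,0]<x1)&(P[...,1]>y0)&(P[...,1]<y1)
def rect(P,mask,name):
    k=cv2.connectedComponentsWithStats(mask.astype(np.uint8)); i=1+np.argmax(k[2][1:,4]); mask=k[1]==i
    pts=P[mask][:,:2].astype(np.float32)
    r=cv2.minAreaRect(pts*1000); print(name,len(pts),'c',np.round(r[0],1),'size',np.round(r[1],1),'ang',round(r[2],2),'zmean',round(P[mask][:,2].mean(),4))
E
python3 - <<'E'
from meas2 import *
im,d,m,P=setup('w1')
rect(P,reg(P,d,0.09,0.12,(0.5,0.66,0.24,0.39)),'bar')
rect(P,reg(P,d,0.045,0.056,(0.5,0.68,0.24,0.39)),'station')
rect(P,reg(P,d,0.03,0.06,(0.35,0.55,0.24,0.45)),'lidhandle')
rect(P,reg(P,d,0.01,0.022,(0.35,0.55,0.24,0.45)),'lidplate')
print(im.dtype,P[188,278],P[120,70], P[180,60])
rect(P,reg(P,d,0.15,0.18,(0.5,0.66,-0.03,0.15)),'hi')
E
```

```text
bar 468 c [605.9 320. ] size [43.2 12.1] ang 10.35 zmean 0.0986
station 2565 c [606.4 320.3] size [80.1 79.8] ang 11.84 zmean 0.0503
lidhandle 646 c [447.7 353.1] size [16.2 44.4] ang 86.93 zmean 0.0413
lidplate 15908 c [448.4 353.2] size [157.8 156. ] ang 86.95 zmean 0.0162
uint8 [0.59905321 0.31939105 0.0992929 ] [0.57544643 0.05854872 0.02986093] [0.65268587 0.04557312 0.02962525]
hi 284 c [564.6  95. ] size [9.3 9.7] ang 89.75 zmean 0.1612
```

```bash
python3 -m inch '0.13 0.03 -3.5 0 0 0 255;0.13 0.03 -3.5 0 0 0 255;0.13 0.03 -4.7 0 0 0 255;0.13 0.03 -4.7 0 0 0 255;0.13 0.03 -4.7 0 0 0 255;0.13 0.03 -4.7 0 0 0 255' 30 && python3 -m inch '0 0 -0.2 0 0 0 255;0 0 -0.35 0 0 0 255;0 0 -0.45 0 0 0 255;0 0 -0.45 0 0 0 255' 
```

```text
time_s: 2.45
ee_pos: [0.6083, 0.3213, 0.1174]
eef_rot: [[0.006, -0.984, -0.178], [0.003, -0.178, 0.984], [-1.0, -0.007, 0.002]]
ft_force: [-0.1, -0.7, -0.5]
width: -0.0004
time_s: 2.95
ee_pos: [0.6066, 0.3196, 0.0953]
eef_rot: [[0.0, -0.984, -0.177], [0.0, -0.177, 0.984], [-1.0, -0.0, 0.0]]
ft_force: [0.2, -0.5, 4.4]
width: -0.0002
```

```bash
python3 -m inch '0 0 -0.15 0 0 0 255;0 0 -0.2 0 0 0 255;0 0 -0.2 0 0 0 255;0 0 -0.2 0 0 0 255'
```

```text
time_s: 3.45
ee_pos: [0.6067, 0.3197, 0.089]
eef_rot: [[0.001, -0.984, -0.177], [0.001, -0.177, 0.984], [-1.0, -0.002, 0.0]]
ft_force: [-1.7, -1.4, 11.4]
width: 0.0001
```

```bash
python3 -m inch '0 0 1.5 0 0 0 255;0 0 5 0 0 0 60;0 -1 6 0 0 0 60;-1 -8.75 6 0 0 0 60;-1 -8.75 6 0 0 0 60;-1 -8.75 6 0 0 0 60;-1 -8.75 6 0 0 0 60;-1 -8.75 6 0 0 0 60' && python3 -m inch '0 0 0 0 0 0 60;0 0 0 0 0 0 60;0 0 0 0 0 0 60;0 0 0 0 0 0 60' && python3 - <<'E'
from h import *
st(); save('w2','wrist'); save('top2','top')
E
```

```text
time_s: 4.45
ee_pos: [0.5686, -0.0079, 0.3226]
eef_rot: [[-0.001, -0.984, -0.177], [-0.0, -0.177, 0.984], [-1.0, 0.001, 0.0]]
ft_force: [0.0, 0.2, -0.8]
width: 0.0654
time_s: 4.95
ee_pos: [0.5693, -0.0047, 0.3225]
eef_rot: [[-0.001, -0.984, -0.179], [0.0, -0.179, 0.984], [-1.0, 0.001, 0.0]]
ft_force: [0.2, -0.1, 1.0]
width: 0.0651
t 4.95 p [ 0.5693 -0.0047  0.3225] w 0.0651 F [ 0.2 -0.1  1. ]
[[-0.001, -0.984, -0.179], [0.0, -0.179, 0.984], [-1.0, 0.001, 0.0]] [-0.083  0.244  1.367  0.     1.531 -1.834]
```

View pics/w2.png

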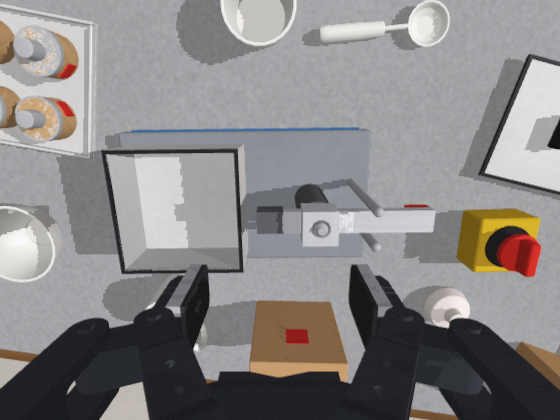

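The view shows the shaker clearly: box rim corners at about (105,150)-(243,272), hub with pin at (321,228), rods at (378,212) and (376,246), and tail weight at (270,220).

```bash
python3 - <<'E'
from meas2 import *
im,d,m,P=setup('w2')
g=im.astype(int)
B=(0.45,0.8,-0.27,0.25)
# dark rim
dark=(im.max(2)<60)
rim=reg(P,d,0.094,0.112,(0.5,0.78,-0.23,0.0)); rect(P,rim,'rim')
hub=reg(P,d,0.156,0.163,(0.52,0.66,-0.0,0.1)); rect(P,hub,'hubtop')
pin=reg(P,d,0.1635,0.172,(0.55,0.62,0.02,0.075)); rect(P,pin,'pintop')
bar=reg(P,d,0.132,0.142,(0.52,0.66,-0.04,0.2)); 
k=cv2.connectedComponentsWithStats(bar.astype(np.uint8))
for i in range(1,k[0]):
    if k[2][i,4]>60: rect(P,k[1]==i,'bar part')
rods=reg(P,d,0.145,0.172,(0.52,0.66,0.075,0.14))
k=cv2.connectedComponentsWithStats(rods.astype(np.uint8))
for i in range(1,k[0]):
    print('rod',k[2][i,4],np.round(P[k[1]==i].mean(0),4),np.round(P[k[1]==i].max(0),4))
base=reg(P,d,0.026,0.033,(0.4,0.8,-0.3,0.25)); rect(P,base,'base')
# along axis with PCA of bar
e1,e2=P[120:140,:, :],0
for r in (150,160): pass
E
```

```text
rim 2760 c [ 624.4 -115. ] size [149.1 149.2] ang 10.86 zmean 0.1022
hubtop 1138 c [593.7  42.2] size [36.2 36.3] ang 11.02 zmean 0.1596
pintop 108 c [593.7  41.4] size [11.5 11.7] ang 12.77 zmean 0.1656
bar part 91 c [576.4  39. ] size [ 1.1 36.2] ang 11.52 zmean 0.1371
bar part 1036 c [600.5   1.4] size [27.  47.4] ang 12.23 zmean 0.1375
bar part 2137 c [584.1 113.9] size [ 32.9 100.1] ang 11.12 zmean 0.1376
rod 159 [0.5643 0.0908 0.1605] [0.5702 0.0969 0.1691]
rod 149 [0.5997 0.0977 0.1604] [0.6065 0.1033 0.1684]
base 12754 c [609.5 -40.8] size [179.3 328.4] ang 10.92 zmean 0.0297
```

```bash
python3 -m inch '0 0 0 0 0 -1 60;-1.75 -8.4 -1 0 0 -8.9 60;-1.75 -8.4 -1 0 0 -8.9 60;-1.75 -8.4 -1 0 0 -8.9 60;-1.75 -8.4 -1 0 0 -8.9 60;-1.75 -8.4 -1 0 0 -8.9 60;-1.75 -8.4 -1 0 0 -8.9 60;-1.75 -8.4 -1 0 0 -8.9 60' && python3 -m inch '0 0 0 0 0 -0.5 100;0 0 0 0 0 -0.5 100;0 0 0 0 0 -0.5 100' && python3 - <<'E'
from h import *
st(); save('w3','wrist')
E
```

```text
time_s: 6.05
ee_pos: [0.4987, -0.3446, 0.282]
eef_rot: [[-0.001, -0.25, 0.968], [-0.0, 0.968, 0.25], [-1.0, 0.0, -0.001]]
ft_force: [-0.6, 0.7, -0.5]
width: 0.0656
time_s: 6.42
ee_pos: [0.4996, -0.3417, 0.283]
eef_rot: [[-0.0, -0.176, 0.984], [0.0, 0.984, 0.176], [-1.0, 0.0, -0.0]]
ft_force: [0.8, -0.1, -0.5]
width: 0.0519
t 6.42 p [ 0.4996 -0.3417  0.283 ] w 0.0519 F [ 0.8 -0.1 -0.5]
[[-0.0, -0.176, 0.984], [0.0, 0.984, 0.176], [-1.0, 0.0, -0.0]] [-0.67   0.316  1.36   0.     1.465 -0.847]
```

View pics/w3.png

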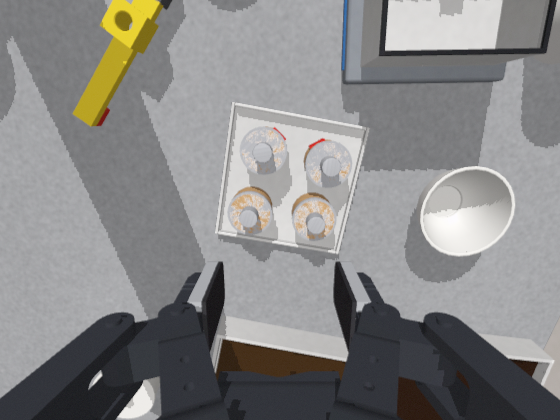

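Four tins are in the tray, with knobs at about (263,152), (331,167), (248,218) and (316,224).

```bash
cat > tins.py <<'E'
from meas2 import *
def tins(n,lo=0.055,hi=0.072,box=(0.38,0.65,-0.46,-0.24)):
    im,d,m,P=setup(n); k=cv2.connectedComponentsWithStats(reg(P,d,lo,hi,box).astype(np.uint8)); out=[]
    for i in range(1,k[0]):
        if k[2][i,4]>40:
            pts=P[k[1]==i]; c,r=cv2.minEnclosingCircle((pts[:,:2]*1000).astype(np.float32)); print('knob',k[2][i,4],np.round(c,1),round(r,1),'z',round(np.median(pts[:,2]),4),'px',np.round(k[3][i],0)); out.append(np.array(c)/1000)
    return out
def units(c,z=None):
    s=sense(); p=s['ee_pos']; print('units',[np.round((a-p[:2])/0.04,2).tolist() for a in c])
E
python3 - <<'E'
from tins import *
units(tins('w3'))
E
```

```text
knob 310 [ 474.8 -309.2] 10.8 z 0.0636 px [262. 152.]
knob 309 [ 552.7 -311.5] 10.8 z 0.0635 px [330. 166.]
knob 282 [ 470.7 -386.5] 11.0 z 0.0635 px [248. 217.]
knob 281 [ 550.  -380.8] 10.9 z 0.0635 px [315. 224.]
units [[-0.62, 0.81], [1.33, 0.76], [-0.72, -1.12], [1.26, -0.98]]
```

```bash
python3 -m inch '1.33 0.76 -1.5 0 0 0 100;1.33 0.76 -4 0 0 0 100;1.33 0.76 -5 0 0 0 100;1.33 0.76 -5.95 0 0 0 100;1.33 0.76 -5.95 0 0 0 100;1.33 0.76 -5.95 0 0 0 100;1.33 0.76 -5.95 0 0 0 255;1.33 0.76 -5.95 0 0 0 255' 40 && python3 -m inch '0 0 0 0 0 0 255;0 0 0 0 0 0 255' && python3 -m inch '0 0 0.5 0 0 0 255;0 0 1.5 0 0 0 255;0 0 3 0 0 0 255;0 0 4 0 0 0 255;0 0 4 0 0 0 255'
```

```text
time_s: 7.48
ee_pos: [0.554, -0.3131, 0.0481]
eef_rot: [[0.004, -0.174, 0.985], [-0.003, 0.985, 0.174], [-1.0, -0.004, 0.004]]
ft_force: [-0.1, -0.5, 3.8]
width: 0.0204
time_s: 7.72
ee_pos: [0.554, -0.3131, 0.0481]
eef_rot: [[0.004, -0.174, 0.985], [-0.003, 0.985, 0.174], [-1.0, -0.004, 0.004]]
ft_force: [-1.3, -0.2, 7.6]
width: 0.0202
time_s: 8.35
ee_pos: [0.5549, -0.3133, 0.2106]
eef_rot: [[0.009, -0.174, 0.985], [-0.006, 0.985, 0.174], [-1.0, -0.007, 0.008]]
ft_force: [-0.3, -0.8, -2.2]
width: 0.0204
```

```bash
python3 -m inch '2.35 5.87 0 0 0 0 255;2.35 5.87 0 0 0 0 255;2.35 5.87 0 0 0 0 255;2.35 5.87 0 0 0 0 255;2.35 5.87 0 0 0 0 255;2.35 5.87 0 0 0 0 255;2.35 5.87 0 0 0 0 255' && python3 - <<'E'
from h import *
s=st(); print('to A units',np.round((np.array([.6489,-.0787])-s['ee_pos'][:2])/.04,2))
E
```

```text
time_s: 9.22
ee_pos: [0.6455, -0.0783, 0.2044]
eef_rot: [[-0.002, -0.172, 0.985], [-0.0, 0.985, 0.172], [-1.0, -0.0, -0.002]]
ft_force: [-0.1, -0.4, -1.3]
width: 0.0204
t 9.22 p [ 0.6455 -0.0783  0.2044] w 0.0204 F [-0.1 -0.4 -1.3]
[[-0.002, -0.172, 0.985], [-0.0, 0.985, 0.172], [-1.0, -0.0, -0.002]] [-1.850e-01  4.310e-01  1.377e+00 -1.000e-03  1.335e+00 -3.580e-01]
to A units [ 0.08 -0.01]
```

```bash
python3 -m inch '0.08 0 -1.5 0 0 0 255;0.08 0 -2.6 0 0 0 255;0.08 0 -3.0 0 0 0 255;0.08 0 -3.1 0 0 0 255;0.08 0 -3.1 0 0 0 255;0.08 0 -3.1 0 0 0 255'; python3 -m inch '0 0 0 0 0 0 145;0 0 0 0 0 0 145;0 0 0 0 0 0 145;0 0 1 0 0 0 145;0 0 3.5 0 0 0 145;0 0 3.5 0 0 0 145'
```

```text
time_s: 9.98
ee_pos: [0.6512, -0.0773, 0.083]
eef_rot: [[0.004, -0.174, 0.985], [-0.001, 0.985, 0.174], [-1.0, -0.001, 0.004]]
ft_force: [0.7, -0.3, -1.9]
width: 0.0202
time_s: 10.72
ee_pos: [0.6509, -0.077, 0.2244]
eef_rot: [[0.004, -0.174, 0.985], [-0.001, 0.985, 0.174], [-1.0, -0.001, 0.004]]
ft_force: [0.0, -0.5, -0.9]
width: 0.0371
```

```bash
python3 -m inch '-4.4 -5.8 0 0 0 0 110;-4.4 -5.8 0 0 0 0 110;-4.4 -5.8 0 0 0 0 110;-4.4 -5.8 0 0 0 0 110;-4.4 -5.8 -1 0 0 0 110;-4.4 -5.8 -2.5 0 0 0 110;-4.4 -5.8 -2.5 0 0 0 110' && python3 - <<'E'
from h import *
s=st(); print('units',np.round((np.array([.4748,-.3092,.048])-s['ee_pos'])/.04,2)); save('w4','wrist'); 
from tins import *
tins('w4')
E
```

```text
time_s: 11.6
ee_pos: [0.4698, -0.3067, 0.1172]
eef_rot: [[-0.009, -0.172, 0.985], [0.007, 0.985, 0.172], [-1.0, 0.008, -0.007]]
ft_force: [-0.6, 1.0, 0.2]
width: 0.0486
t 11.6 p [ 0.4698 -0.3067  0.1172] w 0.0486 F [-0.6  1.   0.2]
[[-0.009, -0.172, 0.985], [0.007, 0.985, 0.172], [-1.0, 0.008, -0.007]] [-0.654  0.403  1.678  0.     1.072 -0.827]
units [ 0.13 -0.06 -1.73]
knob 935 [ 477.6 -310.4] 10.9 z 0.0661 px [287. 240.]
knob 842 [ 473.3 -387.8] 11.1 z 0.0662 px [262. 338.]
```

```bash
python3 -m inch '0.05 0 -1 0 0 0 110;0.05 0 -1.65 0 0 0 110;0.05 0 -1.65 0 0 0 110;0.05 0 -1.65 0 0 0 255;0.05 0 -1.65 0 0 0 255;0.05 0 -1.65 0 0 0 255;0.05 0 -1.65 0 0 0 255' && python3 -m inch '0 0 0.5 0 0 0 255;0 0 1.5 0 0 0 255;0 0 3 0 0 0 255;0 0 4 0 0 0 255;0 0 4 0 0 0 255'
```

```text
time_s: 12.52
ee_pos: [0.477, -0.31, 0.0573]
eef_rot: [[0.003, -0.174, 0.985], [-0.003, 0.985, 0.174], [-1.0, -0.003, 0.003]]
ft_force: [-1.4, 0.7, 6.8]
width: 0.0193
time_s: 13.15
ee_pos: [0.478, -0.3105, 0.2199]
eef_rot: [[0.008, -0.174, 0.985], [-0.006, 0.985, 0.174], [-1.0, -0.007, 0.007]]
ft_force: [0.1, 0.1, -1.1]
width: 0.0189
```

```bash
python3 - <<'E'
from h import *
s=st(); print('units',np.round((np.array([.5881,-.0905,.1972])-s['ee_pos'])/.04,2)); im,d,m=save('w5','wrist')
E
```

```text
t 13.15 p [ 0.478  -0.3105  0.2199] w 0.0189 F [ 0.1  0.1 -1.1]
[[0.008, -0.174, 0.985], [-0.006, 0.985, 0.174], [-1.0, -0.007, 0.007]] [-0.65   0.304  1.542  0.     1.286 -0.825]
units [ 2.75  5.5  -0.57]
```

View pics/w5.png

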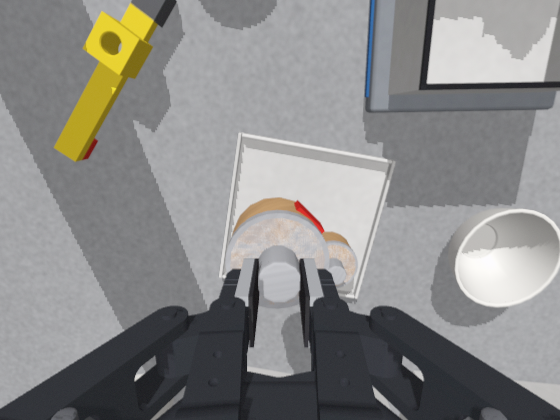

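```bash
python3 - <<'E'
from meas2 import *
im,d,m,P=setup('w5'); print(P[235,265],P[235,290],P[222,250])
E
python3 -m inch '2.75 5.5 0 0 0 0 255;2.75 5.5 0 0 0 0 255;2.75 5.5 0 0 0 0 255;2.75 5.5 0 0 0 0 255;2.75 5.5 0 0 0 0 255;2.75 5.5 0 0 0 0 255;2.75 5.5 0 0 0 0 255;2.75 5.5 0 0 0 0 255' && python3 - <<'E'
from h import *
s=st(); print('units',np.round((np.array([.5881,-.0905,.089])-s['ee_pos'])/.04,2))
E
```

```text
[ 0.46671442 -0.29481123  0.20226174] [ 0.47943756 -0.29294825  0.20133279] [ 0.45814477 -0.28877309  0.20348014]
time_s: 14.2
ee_pos: [0.585, -0.0902, 0.2148]
eef_rot: [[-0.001, -0.172, 0.985], [-0.0, 0.985, 0.172], [-1.0, 0.0, -0.001]]
ft_force: [0.1, -0.1, -1.9]
width: 0.0192
t 14.2 p [ 0.585  -0.0902  0.2148] w 0.0192 F [ 0.1 -0.1 -1.9]
[[-0.001, -0.172, 0.985], [-0.0, 0.985, 0.172], [-1.0, 0.0, -0.001]] [-0.224  0.343  1.494 -0.     1.305 -0.397]
units [ 0.08 -0.01 -3.14]
```

```bash
python3 -m inch '0.08 0 -1.5 0 0 0 255;0.08 0 -2.6 0 0 0 255;0.08 0 -3.0 0 0 0 255;0.08 0 -3.1 0 0 0 255;0.08 0 -3.1 0 0 0 255;0.08 0 -3.1 0 0 0 255'; python3 -m inch '0 0 0 0 0 0 145;0 0 0 0 0 0 145;0 0 0 0 0 0 145;0 0 1 0 0 0 145;0 0 3.2 0 0 0 145;0 0 3.2 0 0 0 145'
```

```text
time_s: 14.95
ee_pos: [0.5904, -0.0893, 0.0929]
eef_rot: [[0.004, -0.174, 0.985], [-0.001, 0.985, 0.174], [-1.0, -0.001, 0.003]]
ft_force: [-0.1, 0.5, -1.6]
width: 0.0192
time_s: 15.7
ee_pos: [0.5908, -0.0892, 0.2231]
eef_rot: [[0.006, -0.174, 0.985], [-0.001, 0.985, 0.174], [-1.0, -0.002, 0.006]]
ft_force: [0.2, 0.3, -0.3]
width: 0.037
```

```bash
python3 -m inch '-1.05 -7.2 0 0 0 0 110;-1.05 -7.2 0 0 0 0 110;-1.05 -7.2 0 0 0 0 110;-1.05 -7.2 0 0 0 0 110;-1.05 -7.2 -1 0 0 0 110;-1.05 -7.2 -2 0 0 0 110;-1.05 -7.2 -2 0 0 0 110;-1.05 -7.2 -2 0 0 0 110' && python3 - <<'E'
from h import *
s=st(); save('w6','wrist'); 
from tins import *
units(tins('w6'))
E
```

```text
time_s: 16.7
ee_pos: [0.5476, -0.3768, 0.1401]
eef_rot: [[0.001, -0.174, 0.985], [-0.001, 0.985, 0.174], [-1.0, -0.001, 0.001]]
ft_force: [-0.1, 0.1, 0.2]
width: 0.0484
t 16.7 p [ 0.5476 -0.3768  0.1401] w 0.0484 F [-0.1  0.1  0.2]
[[0.001, -0.174, 0.985], [-0.001, 0.985, 0.174], [-1.0, -0.001, 0.001]] [-0.666  0.501  1.426  0.     1.213 -0.841]
knob 809 [ 471.6 -386.8] 11.3 z 0.0642 px [171. 219.]
knob 747 [ 551.  -380.9] 10.8 z 0.0644 px [282. 230.]
units [[-1.92, -0.24], [0.07, -0.1]]
```

```bash
python3 -m inch '0.07 -0.1 -1 0 0 0 110;0.07 -0.1 -2.25 0 0 0 110;0.07 -0.1 -2.25 0 0 0 110;0.07 -0.1 -2.25 0 0 0 110;0.07 -0.1 -2.25 0 0 0 255;0.07 -0.1 -2.25 0 0 0 255;0.07 -0.1 -2.25 0 0 0 255;0.07 -0.1 -2.25 0 0 0 255' && python3 -m inch '0 0 0.5 0 0 0 255;0 0 1.5 0 0 0 255;0 0 3 0 0 0 255;0 0 4 0 0 0 255;0 0 4 0 0 0 255'  && python3 - <<'E'
from h import *
s=st(); print('units',np.round((np.array([.6607,-.1395,.089])-s['ee_pos'])/.04,2)); save('w7','wrist')
from meas2 import *
im,d,m,P=setup('w7'); print(P[235,265],P[235,290],P[222,250])
E
```

```text
time_s: 17.75
ee_pos: [0.551, -0.382, 0.0518]
eef_rot: [[0.004, -0.174, 0.985], [-0.003, 0.985, 0.174], [-1.0, -0.003, 0.003]]
ft_force: [-0.5, 0.7, 6.4]
width: 0.02
time_s: 18.38
ee_pos: [0.5519, -0.3827, 0.2144]
eef_rot: [[0.008, -0.174, 0.985], [-0.006, 0.985, 0.174], [-1.0, -0.008, 0.007]]
ft_force: [0.2, 0.4, -1.3]
width: 0.0197
t 18.38 p [ 0.5519 -0.3827  0.2144] w 0.0197 F [ 0.2  0.4 -1.3]
[[0.008, -0.174, 0.985], [-0.006, 0.985, 0.174], [-1.0, -0.008, 0.007]] [-0.669  0.447  1.322  0.     1.361 -0.844]
units [ 2.72  6.08 -3.14]
[ 0.54051092 -0.36520647  0.20073586] [ 0.55281459 -0.36316397  0.20046861] [ 0.5321688  -0.35945366  0.20157557]
```

```bash
python3 -m inch '2.75 6.08 0 0 0 0 255;2.75 6.08 0 0 0 0 255;2.75 6.08 0 0 0 0 255;2.75 6.08 0 0 0 0 255;2.75 6.08 0 0 0 0 255;2.75 6.08 0 0 0 0 255;2.75 6.08 0 0 0 0 255;2.75 6.08 0 0 0 0 255'&& python3 - <<'E'
from h import *
s=st(); print('units',np.round((np.array([.6607,-.1395,.088])-s['ee_pos'])/.04,2))
E
```

```text
time_s: 19.42
ee_pos: [0.6589, -0.1396, 0.2087]
eef_rot: [[-0.001, -0.171, 0.985], [-0.0, 0.985, 0.171], [-1.0, -0.0, -0.001]]
ft_force: [0.1, 0.4, -1.9]
width: 0.0198
t 19.43 p [ 0.6589 -0.1396  0.2087] w 0.0198 F [ 0.1  0.4 -1.9]
[[-0.001, -0.171, 0.985], [-0.0, 0.985, 0.171], [-1.0, -0.0, -0.001]] [-2.710e-01  4.600e-01  1.316e+00 -1.000e-03  1.367e+00 -4.430e-01]
units [ 0.05  0.   -3.02]
```

```bash
python3 -m inch '0.05 0 -1.5 0 0 0 255;0.05 0 -2.6 0 0 0 255;0.05 0 -2.95 0 0 0 255;0.05 0 -3.05 0 0 0 255;0.05 0 -3.05 0 0 0 255;0.05 0 -3.05 0 0 0 255'; python3 -m inch '0 0 0 0 0 0 145;0 0 0 0 0 0 145;0 0 0 0 0 0 145;0 0 1 0 0 0 145;0 0 3.2 0 0 0 145;0 0 3.2 0 0 0 145'
```

```text
time_s: 20.18
ee_pos: [0.6632, -0.1381, 0.0892]
eef_rot: [[0.004, -0.174, 0.985], [-0.001, 0.985, 0.174], [-1.0, -0.002, 0.004]]
ft_force: [-1.1, -0.4, -2.4]
width: 0.0204
time_s: 20.92
ee_pos: [0.6637, -0.1381, 0.2196]
eef_rot: [[0.007, -0.174, 0.985], [-0.002, 0.985, 0.174], [-1.0, -0.003, 0.006]]
ft_force: [-0.2, -0.2, -0.4]
width: 0.037
```

```bash
python3 -m inch '-4.75 -6.2 0 0 0 0 110;-4.75 -6.2 0 0 0 0 110;-4.75 -6.2 0 0 0 0 110;-4.75 -6.2 0 0 0 0 110;-4.75 -6.2 0 0 0 0 110;-4.75 -6.2 -2 0 0 0 110;-4.75 -6.2 -2 0 0 0 110;-4.75 -6.2 -2 0 0 0 110' && python3 - <<'E'
from h import *
s=st(); save('w8','wrist'); 
from tins import *
units(tins('w8'))
E
```

```text
time_s: 21.92
ee_pos: [0.4703, -0.3849, 0.1332]
eef_rot: [[-0.003, -0.173, 0.985], [0.003, 0.985, 0.173], [-1.0, 0.004, -0.003]]
ft_force: [0.5, -0.1, 0.9]
width: 0.0488
t 21.93 p [ 0.4703 -0.3849  0.1332] w 0.0488 F [ 0.5 -0.1  0.9]
[[-0.003, -0.173, 0.985], [0.003, 0.985, 0.173], [-1.0, 0.004, -0.003]] [-0.755  0.439  1.562  0.     1.145 -0.929]
knob 803 [ 472.4 -387.8] 11.0 z 0.0651 px [280. 230.]
units [[0.02, -0.05]]
```

```bash
python3 -m inch '0 -0.05 -1 0 0 0 110;0 -0.05 -2.05 0 0 0 110;0 -0.05 -2.05 0 0 0 110;0 -0.05 -2.05 0 0 0 110;0 -0.05 -2.05 0 0 0 255;0 -0.05 -2.05 0 0 0 255;0 -0.05 -2.05 0 0 0 255;0 -0.05 -2.05 0 0 0 255' && python3 -m inch '0 0 0.5 0 0 0 255;0 0 1.5 0 0 0 255;0 0 3 0 0 0 255;0 0 4 0 0 0 255;0 0 4 0 0 0 255;0 0 4 0 0 0 255'  && python3 - <<'E'
from h import *
s=st(); print('units',np.round((np.array([.5999,-.1513,.089])-s['ee_pos'])/.04,2)); save('w9','wrist')
from meas2 import *
im,d,m,P=setup('w9'); print(P[235,265],P[235,290],P[222,250])
E
```

```text
time_s: 22.98
ee_pos: [0.4726, -0.3888, 0.0551]
eef_rot: [[0.003, -0.174, 0.985], [-0.003, 0.985, 0.174], [-1.0, -0.003, 0.002]]
ft_force: [-1.3, -0.4, 7.1]
width: 0.0197
time_s: 23.72
ee_pos: [0.471, -0.387, 0.2125]
eef_rot: [[-0.001, -0.174, 0.985], [0.001, 0.985, 0.174], [-1.0, 0.001, -0.001]]
ft_force: [0.2, 0.8, -1.6]
width: 0.0199
t 23.73 p [ 0.471  -0.387   0.2125] w 0.0199 F [ 0.2  0.8 -1.6]
[[-0.001, -0.174, 0.985], [0.001, 0.985, 0.174], [-1.0, 0.001, -0.001]] [-0.757  0.369  1.458  0.     1.315 -0.932]
units [ 3.22  5.89 -3.09]
[ 0.4607441  -0.3711944   0.19883704] [ 0.47322697 -0.36914313  0.19844124] [ 0.45223464 -0.36585272  0.19831338]
```

```bash
python3 -m inch '3.22 5.89 0 0 0 0 255;3.22 5.89 0 0 0 0 255;3.22 5.89 0 0 0 0 255;3.22 5.89 0 0 0 0 255;3.22 5.89 0 0 0 0 255;3.22 5.89 0 0 0 0 255;3.22 5.89 0 0 0 0 255;3.22 5.89 0 0 0 0 255'&& python3 - <<'E'
from h import *
s=st(); print('units',np.round((np.array([.5999,-.1513,.088])-s['ee_pos'])/.04,2))
E
```

```text
time_s: 24.78
ee_pos: [0.5996, -0.1538, 0.2127]
eef_rot: [[-0.001, -0.171, 0.985], [-0.0, 0.985, 0.171], [-1.0, -0.0, -0.001]]
ft_force: [-0.2, 0.1, -0.6]
width: 0.0196
t 24.77 p [ 0.5996 -0.1538  0.2127] w 0.0196 F [-0.2  0.1 -0.6]
[[-0.001, -0.171, 0.985], [-0.0, 0.985, 0.171], [-1.0, -0.0, -0.001]] [-3.190e-01  3.820e-01  1.437e+00 -1.000e-03  1.323e+00 -4.910e-01]
units [ 0.01  0.06 -3.12]
```

```bash
python3 -m inch '0.01 0.03 -1.5 0 0 0 255;0.01 0.03 -2.6 0 0 0 255;0.01 0.03 -3 0 0 0 255;0.01 0.03 -3.12 0 0 0 255;0.01 0.03 -3.12 0 0 0 255;0.01 0.03 -3.12 0 0 0 255'; python3 -m inch '0 0 0 0 0 0 145;0 0 0 0 0 0 145;0 0 0 0 0 0 145;0 0 1 0 0 0 145;0 0 3.2 0 0 0 145;0 0 5 0 0 0 145;0 0 5 0 0 0 145'
python3 - <<'E'
from h import *
save('w10','wrist')
from tins import *
c=tins('w10',0.085,0.102,(0.53,0.72,-0.2,-0.03))
th=np.deg2rad(10.95);R=np.array([[np.cos(th),-np.sin(th)],[np.sin(th),np.cos(th)]])
for a in c: print(np.round((a-[.6244,-.115])@R*1000,1))
E
```

```text
time_s: 25.52
ee_pos: [0.6023, -0.1514, 0.0901]
eef_rot: [[0.004, -0.174, 0.985], [-0.001, 0.985, 0.174], [-1.0, -0.002, 0.003]]
ft_force: [0.6, 0.9, -1.8]
width: 0.0195
time_s: 26.4
ee_pos: [0.6021, -0.1512, 0.2926]
eef_rot: [[0.006, -0.174, 0.985], [-0.002, 0.985, 0.174], [-1.0, -0.003, 0.005]]
ft_force: [0.6, -0.3, -0.5]
width: 0.0366
knob 1709 [ 627.7 -114.9] 99.0 z 0.0939 px [319. 168.]
knob 363 [591.  -89.5] 10.7 z 0.0977 px [275. 126.]
knob 389 [664.2 -81.6] 10.8 z 0.0979 px [346. 131.]
knob 358 [ 664.8 -137.7] 10.8 z 0.098 px [335. 184.]
knob 344 [ 603.3 -150.2] 10.9 z 0.0977 px [277. 185.]
[ 3.3 -0.5]
[-27.9  31.4]
[45.4 25.2]
[ 35.4 -30. ]
[-27.4 -30.6]
```

View pics/w10.png

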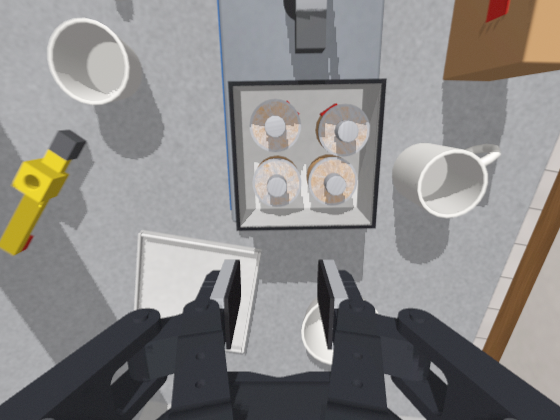

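```bash
python3 -m inch '-2 6.5 0 0 0 7.7 90;-2 6.5 0 0 0 7.7 90;-2 6.5 0 0 0 7.7 90;-2 6.5 0 0 0 7.7 90;-2 6.5 0 0 0 7.7 90;-2 6.5 0 0 0 7.7 90;-2 6.5 0 0 0 7.7 90;-2 6.5 0 0 0 7.7 90' && python3 -m inch '-1.85 6.1 0 0 0 0 90;-1.85 6.1 -1 0 0 0 90;-1.85 6.1 -2 0 0 0 90;-1.85 6.1 -3 0 0 0 90;-1.85 6.1 -3.2 0 0 0 90;-1.85 6.1 -3.2 0 0 0 90;-1.85 6.1 -3.2 0 0 0 90;-1.85 6.1 -3.2 0 0 0 90' && python3 - <<'E'
from h import *
from meas2 import *
s=st(); save('w11','wrist'); save('top11','top')
im,d,m,P=setup('w11')
rect(P,reg(P,d,0.03,0.06,(0.35,0.55,0.24,0.45)),'lidhandle')
rect(P,reg(P,d,0.01,0.022,(0.35,0.55,0.24,0.45)),'lidplate')
print('jaw',np.rad2deg(np.arctan2(s['eef_rot'][1][2],s['eef_rot'][0][2])))
E
```

```text
time_s: 27.45
ee_pos: [0.5206, 0.1093, 0.288]
eef_rot: [[-0.0, -0.999, 0.052], [-0.0, 0.052, 0.999], [-1.0, 0.0, -0.0]]
ft_force: [-0.8, 0.9, -0.4]
width: 0.0553
time_s: 28.45
ee_pos: [0.4484, 0.3528, 0.1619]
eef_rot: [[0.003, -0.999, 0.054], [0.001, 0.054, 0.999], [-1.0, -0.003, 0.002]]
ft_force: [0.3, -0.9, 0.1]
width: 0.0552
t 28.45 p [0.4484 0.3528 0.1619] w 0.0552 F [ 0.3 -0.9  0.1]
[[0.003, -0.999, 0.054], [0.001, 0.054, 0.999], [-1.0, -0.003, 0.002]] [ 0.593  0.36   1.615 -0.     1.164 -0.924]
lidhandle 977 c [448.3 352.6] size [16.  43.8] ang 86.75 zmean 0.041
lidplate 27523 c [448.7 352.5] size [158.  157.6] ang 86.94 zmean 0.0158
jaw 86.88687832731934
```

View pics/w11.png

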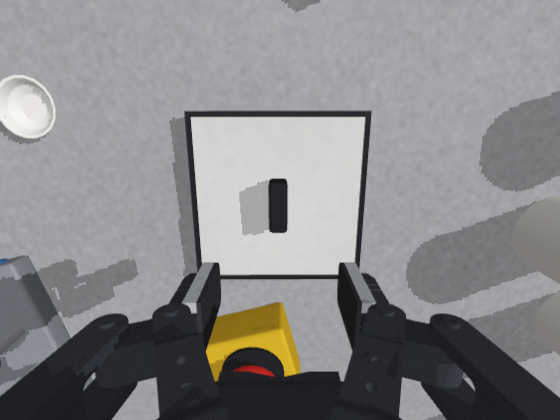

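```bash
python3 - <<'E'
from h import *
im,d,m=load('top11')
c=im[130:270,140:410]; cv2.imwrite('pics/top11_crop.png',cv2.resize(c,None,fx=2.9,fy=2.9,interpolation=cv2.INTER_CUBIC)[:,:,::-1])
E
```

```text
(no output)
```

View pics/top11_crop.png

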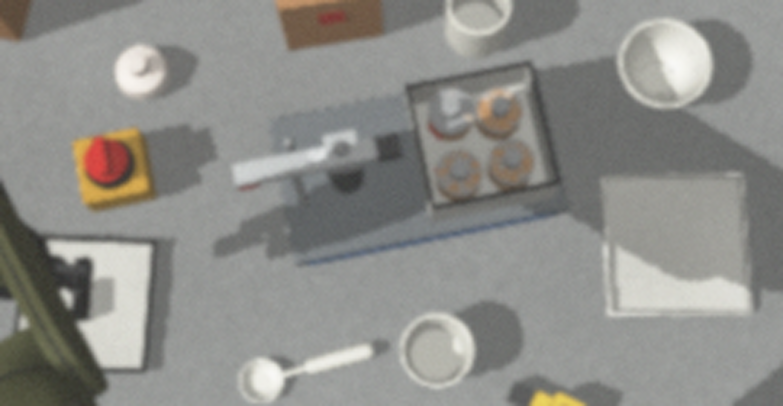

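```bash
python3 -m inch '0 0 -1.5 0 0 0 120;0 0 -3 0 0 0 120;0 0 -3.48 0 0 0 120;0 0 -3.48 0 0 0 120;0 0 -3.48 0 0 0 120;0 0 -3.48 0 0 0 255;0 0 -3.48 0 0 0 255;0 0 -3.48 0 0 0 255' 80 && python3 -m inch '0 0 0 0 0 0 255;0 0 0 0 0 0 255;0 0 0.3 0 0 0 255;0 0 1 0 0 0 255;0 0 2.5 0 0 0 255;0 0 4 0 0 0 255;0 0 5 0 0 0 255;0 0 5 0 0 0 255'
```

```text
time_s: 29.55
ee_pos: [0.4478, 0.3536, 0.0228]
eef_rot: [[0.003, -0.999, 0.052], [0.001, 0.052, 0.999], [-1.0, -0.002, 0.001]]
ft_force: [-0.1, -2.1, 6.0]
width: 0.0141
time_s: 30.55
ee_pos: [0.4489, 0.3546, 0.226]
eef_rot: [[0.008, -0.999, 0.052], [0.005, 0.052, 0.999], [-1.0, -0.008, 0.006]]
ft_force: [0.4, 0.6, -2.0]
width: 0.0141
```

```bash
python3 -m inch '2.2 -6 0 0 0 1.4 255;2.2 -6 0 0 0 1.4 255;2.2 -6 0 0 0 1.4 255;2.2 -6 0 0 0 1.4 255;2.2 -6 0 0 0 1.4 255;2.2 -6 0 0 0 1.4 255' && python3 -m inch '2.17 -5.7 0 0 0 0 255;2.17 -5.7 0 0 0 0 255;2.17 -5.7 0 0 0 0 255;2.17 -5.7 0 0 0 0 255;2.17 -5.7 0 0 0 0 255;2.17 -5.7 0 0 0 0 255;2.17 -5.7 0 0 0 0 255' && python3 - <<'E'
from h import *
s=st(); print('jaw',np.rad2deg(np.arctan2(s['eef_rot'][1][2],s['eef_rot'][0][2])))
print('units',np.round((np.array([.6237,-.114,.119])-s['ee_pos'])/.04,2)); save('w12','wrist'); save('s12','scene'); save('top12','top')
E
```

```text
time_s: 31.3
ee_pos: [0.534, 0.1126, 0.2199]
eef_rot: [[-0.003, -0.982, -0.189], [0.0, -0.189, 0.982], [-1.0, 0.003, 0.001]]
ft_force: [-0.1, -0.1, -2.4]
width: 0.0143
time_s: 32.17
ee_pos: [0.621, -0.1123, 0.2207]
eef_rot: [[-0.001, -0.981, -0.193], [0.001, -0.193, 0.981], [-1.0, 0.001, 0.001]]
ft_force: [-0.6, -0.2, -1.4]
width: 0.0139
t 32.17 p [ 0.621  -0.1123  0.2207] w 0.0139 F [-0.6 -0.2 -1.4]
[[-0.001, -0.981, -0.193], [0.001, -0.193, 0.981], [-1.0, 0.001, 0.001]] [-2.460e-01  3.930e-01  1.398e+00  1.000e-03  1.352e+00 -2.012e+00]
jaw 101.14849849684671
units [ 0.07 -0.04 -2.54]
```

View pics/w12.png

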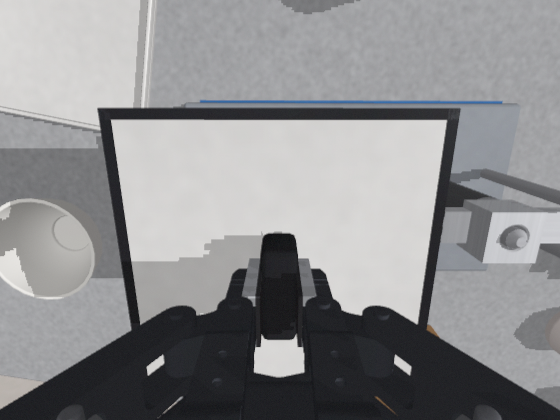

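View pics/s12.png

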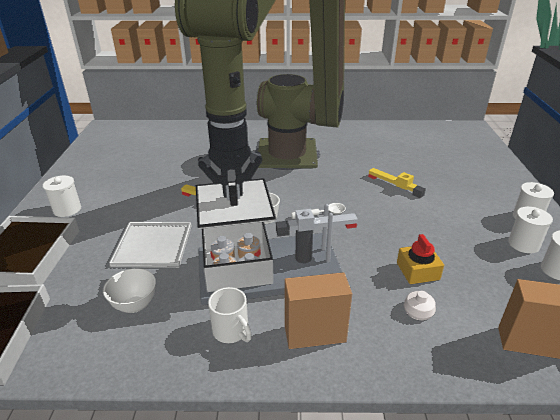

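The lid is held level over the box and aligned with it, and the tins are still standing in the box. I'll check the lid's offset from the tool before lowering.

```bash
python3 - <<'E'
from meas2 import *
im,d,m,P=setup('w12')
mk=reg(P,d,0.19,0.228,(0.45,0.8,-0.25,0.0))
rect(P,mk,'lid')
pts=P[mk]; A=np.c_[pts[:,:2],np.ones(len(pts))]; print(np.linalg.lstsq(A,pts[:,2],rcond=None)[0])
# edges of plate along the jaw (left/right) at several rows
th=np.deg2rad(10.95);R=np.array([[np.cos(th),-np.sin(th)],[np.sin(th),np.cos(th)]])
q=(P[...,:2]-[.6244,-.115])@R*1000
for r in (130,160,190,220,250):
    c=np.where(mk[r])[0]; print(r,np.round(q[r,c[0]],1),np.round(q[r,c[-1]],1), np.round(P[r,c[0],2],4),np.round(P[r,c[-1],2],4))
for c in (170,280,390):
    r=np.where(mk[:,c])[0]; print(c,np.round(q[r[0],c],1))
E
```

```text
lid 62054 c [ 600.1 -115.9] size [112.  158.6] ang 11.11 zmean 0.214
[-0.00366327 -0.00097718  0.21604389]
130 [-70.5 -74.9] [-70.9  82.6] 0.2143 0.2129
160 [-57.4 -74.8] [-57.8  81.9] 0.2149 0.2149
190 [-43.6 -74.6] [-43.5  82.8] 0.2149 0.2129
220 [-28.7 -75.3] [-29.   82.2] 0.214 0.2137
250 [-13.  -75.3] [-13.7  82.2] 0.2135 0.2143
170 [-79.8 -43.5]
280 [-80.    4.1]
390 [-80.1  51.7]
```

```bash
python3 -m inch '0 0 -1.4 0 0 0 255;0 0 -1.6 0 0 0 255;0 0 -1.6 0 0 0 255;0 0 -1.6 0 0 0 255;0 0 -1.6 0 0 0 255' && python3 - <<'E'
from meas2 import *
s=st(); save('w13','wrist')
im,d,m,P=setup('w13')
z=s['ee_pos'][2]
mk=reg(P,d,z-.03,z+.01,(0.45,0.8,-0.25,0.0))
rect(P,mk,'lid')
th=np.deg2rad(10.95);R=np.array([[np.cos(th),-np.sin(th)],[np.sin(th),np.cos(th)]])
q=(P[...,:2]-[.6244,-.115])@R*1000
L=[];
for r in (130,160,190,220,250):
    c=np.where(mk[r])[0]; L.append((q[r,c[0],1]+q[r,c[-1],1])/2)
print('y centre',np.round(L,1),'x edge',[np.round(q[np.where(mk[:,c])[0][0],c,0],1) for c in (170,280,390)])
E
```

```text
time_s: 32.95
ee_pos: [0.6229, -0.1152, 0.1589]
eef_rot: [[0.003, -0.982, -0.191], [-0.001, -0.191, 0.982], [-1.0, -0.003, -0.001]]
ft_force: [0.5, -0.8, -2.2]
width: 0.0139
t 32.95 p [ 0.6229 -0.1152  0.1589] w 0.0139 F [ 0.5 -0.8 -2.2]
[[0.003, -0.982, -0.191], [-0.001, -0.191, 0.982], [-1.0, -0.003, -0.001]] [-0.25   0.443  1.479 -0.     1.216 -2.012]
lid 62241 c [ 601.8 -118.6] size [112.3 158.7] ang 10.95 zmean 0.1516
y centre [ 0.7  0.9  0.7  0.6 20.4] x edge [np.float64(-78.9), np.float64(-78.9), np.float64(-78.9)]
```

```bash
python3 -m inch '0 0 -0.5 0 0 0 255;0 0 -0.8 0 0 0 255;0 0 -0.95 0 0 0 255;0 0 -1 0 0 0 255;0 0 -1.02 0 0 0 255;0 0 -1.02 0 0 0 255'
```

```text
time_s: 33.75
ee_pos: [0.6213, -0.1148, 0.1188]
eef_rot: [[0.001, -0.982, -0.191], [-0.0, -0.191, 0.982], [-1.0, -0.0, -0.0]]
ft_force: [-4.9, 1.3, 11.4]
width: 0.0147
```

```bash
python3 -m inch '0 0 0 0 0 0 150;0 0 0 0 0 0 150;0 0 0 0 0 0 150;0 0 1.5 0 0 0 150;0 0 3 0 0 0 120;0 0 4.5 0 0 0 120;0 0 4.5 0 0 0 120;0 0 4.5 0 0 0 120' && python3 - <<'E'
from meas2 import *
s=st(); save('w14','wrist')
im,d,m,P=setup('w14')
mk=reg(P,d,.108,.12,(0.45,0.8,-0.25,0.0)); rect(P,mk,'lidtop')
pts=P[mk]; A=np.c_[pts[:,:2],np.ones(len(pts))]; print(np.linalg.lstsq(A,pts[:,2],rcond=None)[0],np.median(pts[:,2]))
rect(P,reg(P,d,.13,.145,(0.58,0.68,-0.16,-0.07)),'handle')
E
```

```text
time_s: 34.75
ee_pos: [0.6214, -0.1148, 0.2959]
eef_rot: [[-0.0, -0.982, -0.191], [0.0, -0.191, 0.982], [-1.0, 0.0, 0.0]]
ft_force: [-0.5, 0.1, -0.9]
width: 0.0454
t 34.75 p [ 0.6214 -0.1148  0.2959] w 0.0454 F [-0.5  0.1 -0.9]
[[-0.0, -0.982, -0.191], [0.0, -0.191, 0.982], [-1.0, 0.0, 0.0]] [-0.25   0.349  1.279 -0.     1.514 -2.012]
lidtop 22511 c [ 621.7 -113.9] size [158.  158.1] ang 10.97 zmean 0.1105
[-0.00330242  0.00141865  0.11272009] 0.1104972699595653
handle 732 c [ 620.7 -114.5] size [43.  15.3] ang 11.32 zmean 0.136
```

View pics/w14.png

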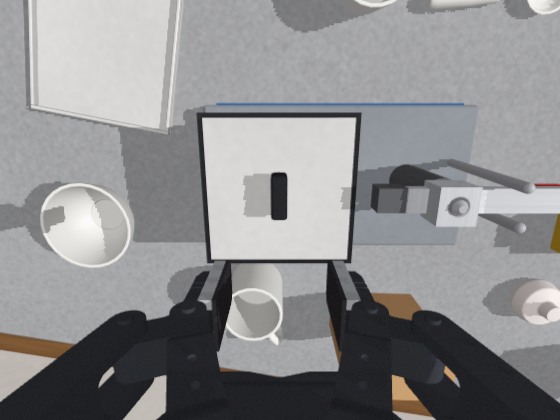

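```bash
python3 -m inch '-0.69 3.93 -1 0 0 0 100;-0.69 3.93 -1 0 0 0 100;-0.69 3.93 -1 0 0 0 100;-0.69 3.93 -1 0 0 0 100;-0.69 3.93 -1 0 0 0 100;-0.69 3.93 -1 0 0 0 100' && cat > hub.py <<'E'
from meas2 import *
import sys
n=sys.argv[1]; s=st(); save(n,'wrist'); im,d,m,P=setup(n)
print('jaw',np.rad2deg(np.arctan2(s['eef_rot'][1][2],s['eef_rot'][0][2])))
rect(P,reg(P,d,0.155,0.1635,(0.56,0.63,0.01,0.075)),'hubtop')
rect(P,reg(P,d,0.1645,0.172,(0.57,0.62,0.02,0.065)),'pintop')
rods=reg(P,d,0.16,0.172,(0.52,0.66,0.08,0.12))
k=cv2.connectedComponentsWithStats(rods.astype(np.uint8))
for i in range(1,k[0]):
    if k[2][i,4]>30: rect(P,k[1]==i,'rod')
rect(P,reg(P,d,0.13,0.142,(0.5,0.65,0.06,0.2)),'bar')
E
python3 hub.py w15
```

```text
time_s: 35.55
ee_pos: [0.5944, 0.041, 0.2559]
eef_rot: [[-0.0, -0.982, -0.19], [-0.001, -0.19, 0.982], [-1.0, 0.0, -0.0]]
ft_force: [0.4, -0.2, -0.1]
width: 0.052
t 35.55 p [0.5944 0.041  0.2559] w 0.052 F [ 0.4 -0.2 -0.1]
[[-0.0, -0.982, -0.19], [-0.001, -0.19, 0.982], [-1.0, 0.0, -0.0]] [-2.000e-03  3.190e-01  1.424e+00 -1.000e-03  1.399e+00 -1.763e+00]
jaw 100.92449633590239
hubtop 1911 c [593.7  42.4] size [36.  35.9] ang 11.3 zmean 0.1598
pintop 138 c [593.7  42.2] size [10.4  9.8] ang 11.22 zmean 0.1663
rod 161 c [565.8  92.7] size [9.3 9.4] ang 36.27 zmean 0.1657
rod 142 c [601.   99.4] size [8.9 9.2] ang 8.07 zmean 0.1656
bar 3627 c [584.8 112.9] size [ 33.3 102.1] ang 10.81 zmean 0.1376
```

View pics/w15.png

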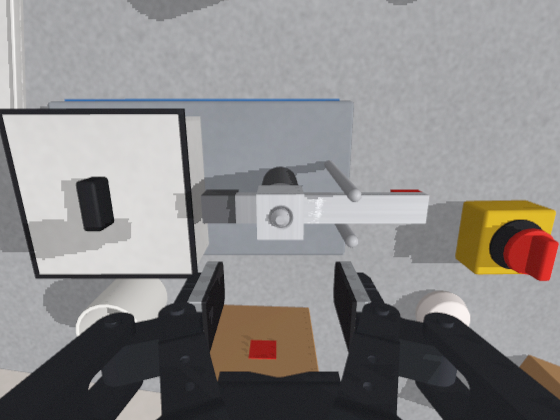

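```bash
python3 -m inch '-0.02 0.03 -1.2 0 0 0 100;-0.02 0.03 -2.4 0 0 0 100;-0.02 0.03 -2.8 0 0 0 100;-0.02 0.03 -2.8 0 0 0 100;-0.02 0.03 -2.86 0 0 0 100;-0.02 0.03 -2.86 0 0 0 100'
```

```text
time_s: 36.35
ee_pos: [0.5946, 0.0434, 0.1435]
eef_rot: [[0.003, -0.982, -0.191], [0.0, -0.191, 0.982], [-1.0, -0.003, -0.001]]
ft_force: [-0.2, 0.1, 0.8]
width: 0.0522
```

```bash
python3 - <<'E'
from h import *
st(); save('w16','wrist'); save('s16','scene')
E
```

```text
t 36.35 p [0.5946 0.0434 0.1435] w 0.0522 F [-0.2  0.1  0.8]
[[0.003, -0.982, -0.191], [0.0, -0.191, 0.982], [-1.0, -0.003, -0.001]] [ 0.002  0.411  1.582 -0.     1.146 -1.761]
```

View pics/w16.png

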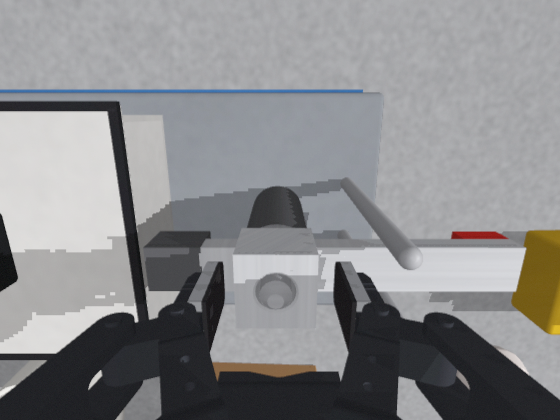

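The fingers straddle the hub, which is centred at (276,280). Closing now.

```bash
python3 -m inch '0 0 -0.03 0 0 0 255;0 0 -0.03 0 0 0 255;0 0 -0.03 0 0 0 255;0 0 -0.03 0 0 0 255;0 0 -0.03 0 0 0 255' 100 && python3 -m inch '0 0 0.3 0 0 0 255;0 0 0.6 0 0 0 255;0 0 1 0 0 0 255;0 0 1.3 0 0 0 255;0 0 1.6 0 0 0 255;0 0 1.8 0 0 0 255;0 0 1.8 0 0 0 255;0 0 1.8 0 0 0 255'
```

```text
time_s: 37.08
ee_pos: [0.594, 0.0433, 0.1421]
eef_rot: [[0.002, -0.982, -0.191], [-0.001, -0.191, 0.982], [-1.0, -0.002, -0.001]]
ft_force: [-1.5, -0.8, 7.7]
width: 0.0336
time_s: 38.08
ee_pos: [0.5929, 0.0435, 0.2122]
eef_rot: [[-0.001, -0.982, -0.191], [0.0, -0.191, 0.982], [-1.0, 0.001, 0.0]]
ft_force: [-0.2, -1.0, -3.5]
width: 0.034
```

```bash
python3 -m inch '0 0 0.4 0 0 0 255;0 0 0.4 0 0 0 255;0 0 0.4 0 0 0 255' && python3 - <<'E'
from meas2 import *
s=st(); save('w17','wrist'); save('s17','scene'); im,d,m,P=setup('w17')
z=s['ee_pos'][2]
mk=reg(P,d,z-.012,z+.004,(0.5,0.66,-0.05,0.2)); 
k=cv2.connectedComponentsWithStats(mk.astype(np.uint8))
for i in range(1,k[0]):
    if k[2][i,4]>200:
        rect(P,k[1]==i,'part'); pts=P[k[1]==i]; A=np.c_[pts[:,:2]-pts[:,:2].mean(0),np.ones(len(pts))]; print(np.linalg.lstsq(A,pts[:,2],rcond=None)[0]-[0,0,z])
E
```

```text
time_s: 38.45
ee_pos: [0.5935, 0.0435, 0.2289]
eef_rot: [[0.001, -0.982, -0.191], [0.0, -0.191, 0.982], [-1.0, -0.001, -0.0]]
ft_force: [0.2, 0.0, -3.2]
width: 0.0338
t 38.45 p [0.5935 0.0435 0.2289] w 0.0338 F [ 0.2  0.  -3.2]
[[0.001, -0.982, -0.191], [0.0, -0.191, 0.982], [-1.0, -0.001, -0.0]] [ 0.002  0.336  1.468  0.     1.337 -1.761]
part 13816 c [584.6  71.7] size [ 31.2 188.2] ang 10.94 zmean 0.2238
[ 0.03364938  0.00648774 -0.00507829]
part 502 c [599.4  45.4] size [ 6.7 16.8] ang 12.85 zmean 0.2259
[-0.83031311 -0.15855216 -0.00304236]
```

View pics/w17.png

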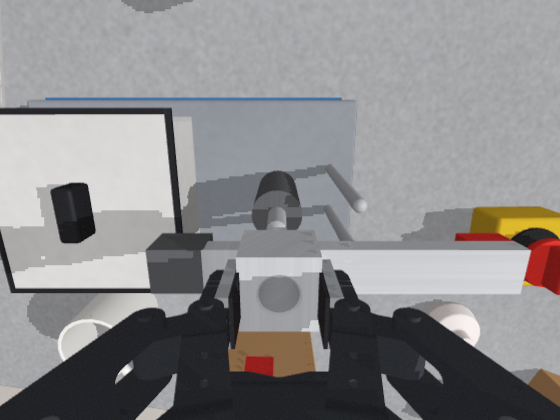

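View pics/s17.png

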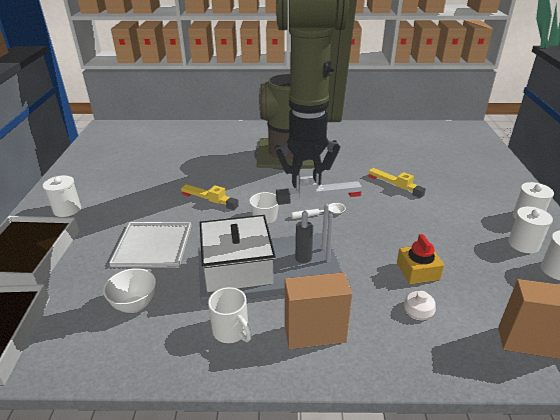

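```bash
python3 -m inch '0 0 0 0 0 -1 255;0 0 0 0 0 -2 255;0 0 0 0 0 -3 255;0 0 0 0 0 -4 255;0 0 0 0 0 -5 255;0 0 0 0 0 -6 255;0 0 0 0 0 -6 255' && python3 -m inch '0 0 0 0 0 -1 255;0 0 0 0 0 -2 255;0 0 0 0 0 -3 255;0 0 0 0 0 -4 255;0 0 0 0 0 -5 255;0 0 0 0 0 -6 255;0 0 0 0 0 -6 255' && python3 -m inch '0 0 0 0 0 -1 255;0 0 0 0 0 -2 255;0 0 0 0 0 -3 255;0 0 0 0 0 -4 255;0 0 0 0 0 -5 255;0 0 0 0 0 -6 255;0 0 0 0 0 -6 255;0 0 0 0 0 -6 255' && python3 - <<'E'
from h import *
s=st(); print('jaw',np.rad2deg(np.arctan2(s['eef_rot'][1][2],s['eef_rot'][0][2]))); save('w18','wrist'); save('top18','top'); save('s18','scene')
E
```

```text
time_s: 39.42
ee_pos: [0.5931, 0.0435, 0.2282]
eef_rot: [[-0.001, -0.657, 0.753], [0.0, 0.753, 0.657], [-1.0, 0.0, -0.001]]
ft_force: [0.6, 0.5, -3.2]
width: 0.0336
time_s: 40.3
ee_pos: [0.5932, 0.0435, 0.2284]
eef_rot: [[-0.0, 0.321, 0.947], [-0.0, 0.947, -0.321], [-1.0, -0.0, -0.0]]
ft_force: [-0.7, -0.1, -4.2]
width: 0.0335
time_s: 41.3
ee_pos: [0.5933, 0.0435, 0.2286]
eef_rot: [[-0.0, 0.981, 0.196], [-0.0, 0.196, -0.981], [-1.0, -0.0, 0.0]]
ft_force: [-0.2, 0.5, -2.7]
width: 0.0336
t 41.3 p [0.5933 0.0435 0.2286] w 0.0336 F [-0.2  0.5 -2.7]
[[-0.0, 0.981, 0.196], [-0.0, 0.196, -0.981], [-1.0, -0.0, 0.0]] [ 0.002  0.336  1.468 -0.     1.337  1.376]
jaw -78.7046283838078
```

View pics/w18.png

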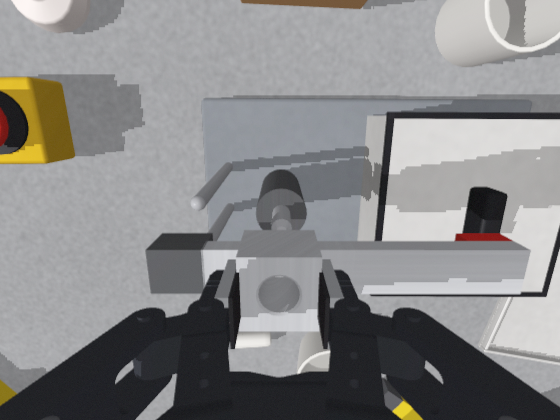

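View pics/s18.png

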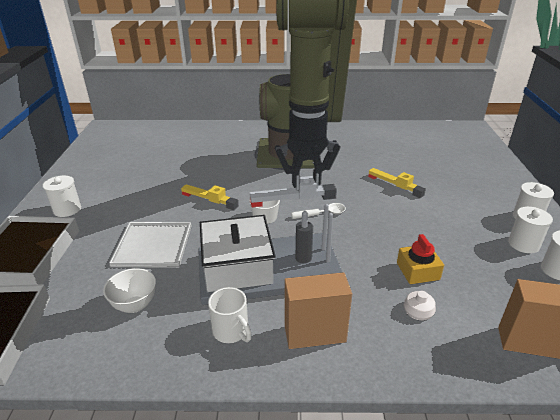

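```bash
cat > kp.py <<'E'
from meas2 import *
def kp(n,p,Rm):
    im,d,m,P=setup(n); z=p[2]
    q=(P-p)@Rm   # tool frame: x down, y lateral, z along jaw
    # bar top: tool x about +4..6
    a=[];W=[]
    for s0 in list(range(-44,-34,2))+list(range(45,100,5)):
        mk=(d>0)&(abs(q[...,2]*1000-s0)<1.2)&(q[...,0]*1000>2.0)&(q[...,0]*1000<8)
        yy=q[...,1][mk]*1000
        if len(yy)>10: a.append((s0,yy.min(),yy.max()))
    a=np.array(a); c=(a[:,1]+a[:,2])/2
    f=np.polyfit(a[:,0],c,1); print(n,'width',np.round((a[:,2]-a[:,1]).mean(),1),'centreline lateral at hub',round(f[1],2),'slope deg',round(np.rad2deg(np.arctan(f[0])),2))
    print(np.round(c,2))
    mk=(d>0)&(abs(q[...,1]*1000-f[1])<8)&(q[...,0]*1000>2)&(q[...,0]*1000<12)
    zz=q[...,2][mk]*1000; print('ends along jaw',zz.min().round(1),zz.max().round(1))
    return im,d,m,P,q
E
python3 - <<'E'
from kp import *
for n,p,R in (('w17',[0.5935,0.0435,0.2289],[[0.001,-0.982,-0.191],[0.0,-0.191,0.982],[-1.0,-0.001,-0.0]]),('w18',[0.5933,0.0435,0.2286],[[-0.0,0.981,0.196],[-0.0,0.196,-0.981],[-1.0,-0.0,0.0]])):
    im,d,m,P,q=kp(n,np.array(p),np.array(R))
    rods=reg(P,d,0.160,0.172,(0.52,0.66,0.08,0.12))
    k=cv2.connectedComponentsWithStats(rods.astype(np.uint8))
    for i in range(1,k[0]):
        if k[2][i,4]>30: rect(P,k[1]==i,'rod'); print(np.round(k[3][i]))
    sh=reg(P,d,0.123,0.129,(0.56,0.63,0.01,0.08)); pts=P[sh]; print(len(pts)); 
    c,r=cv2.minEnclosingCircle((pts[:,:2]*1000).astype(np.float32)); print('shoulder',np.round(c,1),r)
    # circle fit to shoulder outer outline (algebraic)
    A=np.c_[2*pts[:,:2],np.ones(len(pts))]
    ctr=None
    hull=cv2.convexHull((pts[:,:2]*1000).astype(np.float32)).reshape(-1,2); print(np.round(hull[::3],1).tolist()[:12])
E
```

```text
w17 width 24.3 centreline lateral at hub 0.69 slope deg -0.22
[0.43 0.63 0.36 0.4  2.65 0.35 0.16 0.61 0.27 0.53 0.24 0.45 0.67 0.23
 0.48 0.45]
ends along jaw -64.5 123.5
rod 202 c [565.2  92.5] size [9.1 9.7] ang 57.45 zmean 0.165
[359. 204.]
1327
shoulder [593.4  42.4] 20.178022384643555
[[608.2000122070312, 30.399999618530273], [603.7999877929688, 53.79999923706055], [597.0999755859375, 62.20000076293945], [588.2000122070312, 61.20000076293945], [582.5, 59.099998474121094], [578.2000122070312, 55.0], [575.0, 49.70000076293945], [573.7000122070312, 42.29999923706055], [575.0999755859375, 33.900001525878906], [581.0999755859375, 27.100000381469727], [586.0999755859375, 24.100000381469727], [596.9000244140625, 22.799999237060547]]
w18 width 23.9 centreline lateral at hub 0.61 slope deg -0.61
[-0.12 -0.03  0.06  1.72  3.87 -0.06 -0.06 -0.01 -0.17 -0.22 -0.13 -0.27
 -0.33 -0.14 -0.27 -0.24]
ends along jaw -66.2 122.2
rod 198 c [602.4 100. ] size [9.6 8.9] ang 83.01 zmean 0.1656
[198. 202.]
1374
shoulder [594.5  43.1] 20.087360382080078
[[614.2999877929688, 40.400001525878906], [614.2000122070312, 45.900001525878906], [611.7999877929688, 53.20000076293945], [605.0, 59.79999923706055], [599.7999877929688, 62.099998474121094], [592.0, 62.20000076293945], [584.2999877929688, 60.0], [578.4000244140625, 53.29999923706055], [586.0, 24.799999237060547], [593.2000122070312, 23.200000762939453], [600.9000244140625, 24.200000762939453], [607.2000122070312, 27.899999618530273]]
```

```bash
python3 -m inch '0.036 -0.022 -0.3 0 0 -0.03 255;0.036 -0.022 -0.6 0 0 -0.03 255;0.036 -0.022 -0.6 0 0 -0.03 255;0.036 -0.022 -0.6 0 0 -0.03 255;0.036 -0.022 -0.6 0 0 -0.03 255' && cat > kp2.py <<'E'
from kp import *
import sys
n=sys.argv[1]
s=st(); print('jaw',np.rad2deg(np.arctan2(s['eef_rot'][1][2],s['eef_rot'][0][2]))); save(n,'wrist')
p,R=np.array(s['ee_pos']),np.array(s['eef_rot'])
im,d,m,P,q=kp(n,p,R)
rods=reg(P,d,0.160,0.172,(0.59,0.66,0.08,0.12)); rect(P,rods,'rod'); 
pts=P[rods][:,:2]; print('rod tool frame (y,z) mm',np.round(q[rods][:,1:].mean(0)*1000,2))
sh=reg(P,d,0.123,0.129,(0.56,0.63,0.01,0.08)); pts=P[sh]
c,r=cv2.minEnclosingCircle((pts[:,:2]*1000).astype(np.float32)); print('shoulder',np.round(c,1),round(r,1),'rel tool y,z',np.round((np.array([c[0],c[1]])/1000-p[:2])@R[:2,1:]*1000,2))
E
python3 kp2.py w19; python3 - <<'E'
from h import *
im,d,m=load('w19'); cv2.imwrite('pics/w19c.png',cv2.resize(im[150:330,120:420],None,fx=2.6,fy=2.6)[:,:,::-1])
E
```

```text
time_s: 42.08
ee_pos: [0.5951, 0.0427, 0.205]
eef_rot: [[0.001, 0.983, 0.186], [0.0, 0.186, -0.983], [-1.0, 0.001, 0.0]]
ft_force: [0.3, 0.2, -3.6]
width: 0.0337
t 42.08 p [0.5951 0.0427 0.205 ] w 0.0337 F [ 0.3  0.2 -3.6]
[[0.001, 0.983, 0.186], [0.0, 0.186, -0.983], [-1.0, 0.001, 0.0]] [1.000e-03 3.570e-01 1.499e+00 0.000e+00 1.285e+00 1.385e+00]
jaw -79.29154479706477
w19 width 24.0 centreline lateral at hub 0.57 slope deg -0.52
[ 0.12 -0.2  -0.22  1.61  3.64  0.06 -0.02 -0.17 -0.1  -0.01 -0.15 -0.14
 -0.13  0.01 -0.08 -0.32]
ends along jaw -66.1 121.6
rod 255 c [602. 100.] size [9.5 9.1] ang 11.29 zmean 0.1655
rod tool frame (y,z) mm [ 18.15 -54.37]
shoulder [594.8  42.8] 19.9 rel tool y,z [-0.23 -0.22]
```

View pics/w19c.png

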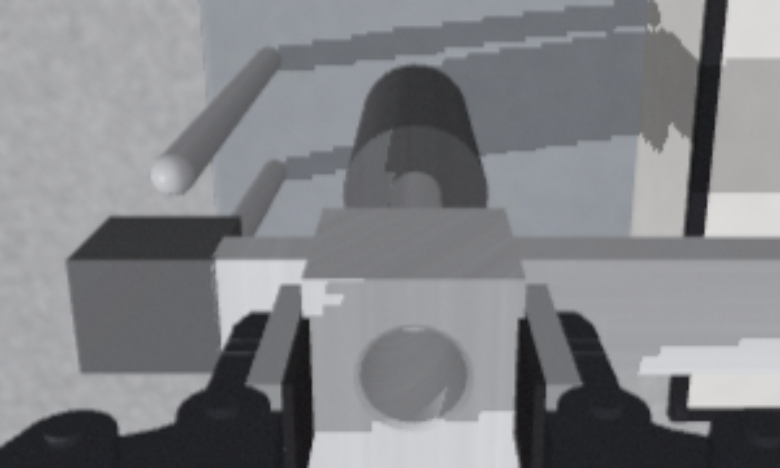

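```bash
python3 -m inch '0 0 -0.2 0 0 0.02 255;0 0 -0.4 0 0 0.02 255;0 0 -0.5 0 0 0.02 255;0 0 -0.6 0 0 0.02 255;0 0 -0.6 0 0 0.02 255'
```

```text
time_s: 42.75
ee_pos: [0.5945, 0.0426, 0.1801]
eef_rot: [[-0.001, 0.982, 0.189], [0.0, 0.189, -0.982], [-1.0, -0.001, -0.0]]
ft_force: [0.1, -0.5, -3.0]
width: 0.0334
```

Force still equals just the arm's weight, so the tail is between the rods. Continuing down onto the pin.

```bash
python3 -m inch '0 0 -0.2 0 0 0 255;0 0 -0.35 0 0 0 255;0 0 -0.5 0 0 0 255;0 0 -0.5 0 0 0 255' && python3 -m inch '0 0 -0.15 0 0 0 255;0 0 -0.3 0 0 0 255;0 0 -0.4 0 0 0 255;0 0 -0.4 0 0 0 255'
```

```text
time_s: 43.25
ee_pos: [0.5942, 0.0426, 0.1598]
eef_rot: [[-0.002, 0.982, 0.189], [-0.0, 0.189, -0.982], [-1.0, -0.002, -0.0]]
ft_force: [-0.3, 0.2, -3.9]
width: 0.0337
time_s: 43.75
ee_pos: [0.5943, 0.0426, 0.1441]
eef_rot: [[-0.001, 0.982, 0.189], [-0.0, 0.189, -0.982], [-1.0, -0.001, -0.0]]
ft_force: [-0.2, -0.8, -3.0]
width: 0.0343
```

```bash
python3 -m inch '0 0 -0.04 0 0 0 255;0 0 -0.08 0 0 0 255;0 0 -0.08 0 0 0 255'
```

```text
time_s: 44.12
ee_pos: [0.595, 0.0426, 0.1422]
eef_rot: [[0.001, 0.982, 0.189], [0.0, 0.189, -0.982], [-1.0, 0.001, 0.0]]
ft_force: [-1.3, 0.0, 1.8]
width: 0.0336
```

```bash
python3 -m inch '0 0 0 0 0 0 100;0 0 0 0 0 0 100;0 0 0 0 0 0 100;0 0 0 0 0 0 100;0 0 1 0 0 0 100;0 0 2 0 0 0 100;0 0 3 0 0 0 100;0 0 3 0 0 0 100' && python3 - <<'E'
from meas2 import *
s=st(); save('w20','wrist'); save('s20','scene'); im,d,m,P=setup('w20')
rect(P,reg(P,d,0.152,0.1635,(0.55,0.64,0.0,0.085)),'hubtop')
rect(P,reg(P,d,0.1635,0.172,(0.57,0.62,0.02,0.065)),'pintop')
rect(P,reg(P,d,0.13,0.1425,(0.56,0.66,-0.1,0.025)),'longbar')
rect(P,reg(P,d,0.13,0.1425,(0.56,0.66,0.06,0.14)),'tail')
rect(P,reg(P,d,.106,.12,(0.5,0.72,-0.25,-0.02)),'lidtop')
E
```

```text
time_s: 45.12
ee_pos: [0.5972, 0.0427, 0.2655]
eef_rot: [[0.008, 0.982, 0.189], [0.0, 0.189, -0.982], [-1.0, 0.008, 0.002]]
ft_force: [0.7, 0.1, 0.1]
width: 0.0522
t 45.12 p [0.5972 0.0427 0.2655] w 0.0522 F [0.7 0.1 0.1]
[[0.008, 0.982, 0.189], [0.0, 0.189, -0.982], [-1.0, 0.008, 0.002]] [1.000e-03 3.120e-01 1.410e+00 0.000e+00 1.411e+00 1.381e+00]
hubtop 1876 c [592.8  43.5] size [36.9 35.7] ang 11.49 zmean 0.1575
pintop 77 c [592.4  42.6] size [8.  7.9] ang 53.43 zmean 0.1643
longbar 3320 c [606.4 -26.2] size [ 24.3 102.6] ang 10.96 zmean 0.1352
tail 1383 c [585.2  85.2] size [24.  45.5] ang 11.01 zmean 0.1354
lidtop 24652 c [ 620.  -113.9] size [158.1 158.8] ang 10.94 zmean 0.1094
```

View pics/w20.png

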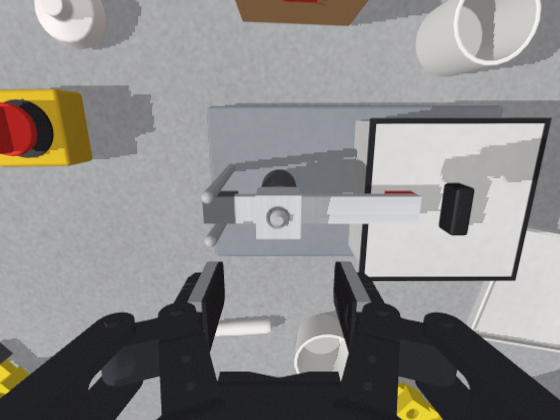

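View pics/s20.png

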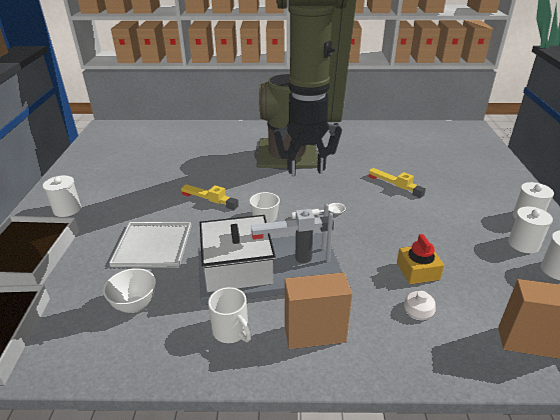

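The arm is seated: the pin stands 6.8 mm above the hub (7 mm nominal), the long end is over the lid and the tail lies between the rods. Next is the knob, with the wrist turned back first.

```bash
python3 -m inch '0 0 0.2 0 0 1 100;0.1 1 0.2 0 0 2 100;0.1 2 0.2 0 0 3 100;0.1 3 0.2 0 0 4 100;0.2 4 0.2 0 0 5 100;0.2 5 0.2 0 0 6 100;0.2 5 0.2 0 0 7 100;0.2 5 0.2 0 0 7 100' && python3 -m inch '0 1 0 0 0 1 100;0 1.93 0 0 0 2 100;0 1.93 0 0 0 3 100;0 1.93 0 0 0 4 100;0 1.93 0 0 0 5 100;0 1.93 0 0 0 6 100;0 1.93 0 0 0 7 100;0 1.93 0 0 0 7 100' && python3 -m inch '0 0 0 0 0 1 100;0 0 0 0 0 2 100;0 0 0 0 0 3 100;0 0 0 0 0 4 100;0 0 0 0 0 4 100;0 0 0 0 0 4 100' && cat > knob.py <<'E'
from meas2 import *
import sys
n=sys.argv[1]; s=st(); save(n,'wrist'); im,d,m,P=setup(n)
print('jaw',np.rad2deg(np.arctan2(s['eef_rot'][1][2],s['eef_rot'][0][2])))
rect(P,reg(P,d,0.09,0.12,(0.5,0.68,0.24,0.4)),'bar')
print('units to (.606,.320,.085)',np.round((np.array([.606,.320,.085])-s['ee_pos'])/.04,2))
E
python3 knob.py w21
```

```text
time_s: 46.22
ee_pos: [0.6016, 0.2429, 0.267]
eef_rot: [[-0.004, 0.159, 0.987], [-0.001, 0.987, -0.159], [-1.0, -0.002, -0.004]]
ft_force: [-0.8, -0.4, -1.1]
width: 0.052
time_s: 47.22
ee_pos: [0.6024, 0.3189, 0.2683]
eef_rot: [[-0.002, -0.871, 0.491], [-0.001, 0.491, 0.871], [-1.0, 0.001, -0.002]]
ft_force: [0.2, 1.0, -0.1]
width: 0.0522
time_s: 47.98
ee_pos: [0.6027, 0.3195, 0.2691]
eef_rot: [[-0.001, -0.983, -0.184], [-0.0, -0.184, 0.983], [-1.0, 0.001, -0.0]]
ft_force: [-0.4, 0.3, -0.5]
width: 0.0516
t 47.98 p [0.6027 0.3195 0.2691] w 0.0516 F [-0.4  0.3 -0.5]
[[-0.001, -0.983, -0.184], [-0.0, -0.184, 0.983], [-1.0, 0.001, -0.0]] [ 0.426  0.436  1.204  0.     1.502 -1.33 ]
jaw 100.59439073618888
bar 554 c [607.  319.5] size [43.2 12.9] ang 12.31 zmean 0.0981
units to (.606,.320,.085) [ 0.08  0.01 -4.6 ]
```

View pics/w21.png

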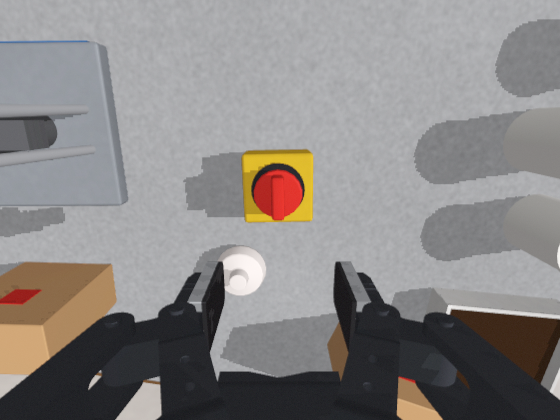

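```bash
python3 -m inch '0.08 0.01 -1.5 0 0 0 120;0.08 0.01 -3 0 0 0 120;0.08 0.01 -4.2 0 0 0 120;0.08 0.01 -4.6 0 0 0 120;0.08 0.01 -4.63 0 0 0 120;0.08 0.01 -4.63 0 0 0 120' && python3 -m inch '0 0 0 0 0 0 255;0 0 0 0 0 0 255;0 0 0 0 0 0 255;0 0 0 0 0 0 255;0 0 0 0 0 0 255' 40
```

```text
time_s: 48.78
ee_pos: [0.6077, 0.3211, 0.0865]
eef_rot: [[0.004, -0.982, -0.189], [0.002, -0.189, 0.982], [-1.0, -0.004, 0.001]]
ft_force: [0.2, -0.1, 0.1]
width: 0.0452
time_s: 49.4
ee_pos: [0.6071, 0.3195, 0.0849]
eef_rot: [[0.002, -0.982, -0.189], [-0.001, -0.189, 0.982], [-1.0, -0.002, -0.001]]
ft_force: [2.4, -5.1, 1.6]
width: 0.0116
```

```bash
python3 -m inch '0 0 0 0 0 -1 255;0 0 0 0 0 -2 255;0 0 0 0 0 -3 255;0 0 0 0 0 -4 255;0 0 0 0 0 -5 255;0 0 0 0 0 -6 255;0 0 0 0 0 -7 255;0 0 0 0 0 -7 255' && python3 -m inch '0 0 0 0 0 -0.2 255;0 0 0 0 0 -0.2 255'
```

```text
time_s: 50.4
ee_pos: [0.6077, 0.3201, 0.085]
eef_rot: [[0.003, -0.515, 0.857], [0.0, 0.857, 0.515], [-1.0, -0.002, 0.003]]
ft_force: [3.6, -3.2, 2.1]
width: 0.0114
time_s: 50.65
ee_pos: [0.6077, 0.3201, 0.085]
eef_rot: [[0.004, -0.486, 0.874], [0.0, 0.874, 0.486], [-1.0, -0.002, 0.003]]
ft_force: [4.3, -3.5, 2.2]
width: 0.0115
```

```bash
python3 -m inch '0 0 0 0 0 0 120;0 0 0 0 0 0 120;0 0 0 0 0 0 120;0 0 0 0 0 0 120;0 0 1.5 0 0 0 120;0 0 3 0 0 0 120;0 0 4.6 0 0 0 120;0 0 4.6 0 0 0 120' && python3 -m inch '0 0 0 0 0 0 120;0 0 0 0 0 0 120' && python3 knob.py w22 && python3 - <<'E'
from h import *
save('top22','top'); save('s22','scene')
im,d,m=load('top22')
c=im[110:290,100:420]; cv2.imwrite('pics/top22_crop.png',cv2.resize(c,None,fx=2.5,fy=2.5,interpolation=cv2.INTER_CUBIC)[:,:,::-1])
E
```

```text
time_s: 51.65
ee_pos: [0.6091, 0.3219, 0.2758]
eef_rot: [[0.012, -0.484, 0.875], [0.006, 0.875, 0.484], [-1.0, -0.001, 0.014]]
ft_force: [1.5, -0.1, 0.1]
width: 0.0454
time_s: 51.9
ee_pos: [0.6047, 0.3197, 0.2657]
eef_rot: [[-0.004, -0.483, 0.875], [-0.002, 0.875, 0.483], [-1.0, 0.0, -0.004]]
ft_force: [-0.3, -0.4, -0.7]
width: 0.0452
t 51.9 p [0.6047 0.3197 0.2657] w 0.0452 F [-0.3 -0.4 -0.7]
[[-0.004, -0.483, 0.875], [-0.002, 0.875, 0.483], [-1.0, 0.0, -0.004]] [ 0.425  0.443  1.202  0.     1.502 -0.08 ]
jaw 28.910077571107653
bar 563 c [607.2 320.6] size [12.  43.2] ang 28.76 zmean 0.0981
units to (.606,.320,.085) [ 0.03  0.01 -4.52]
```

View pics/w22.png

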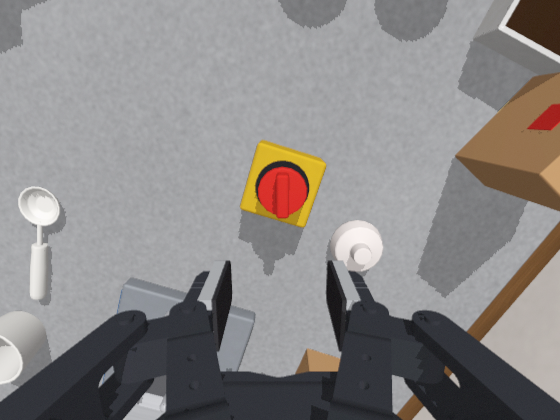

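View pics/top22_crop.png

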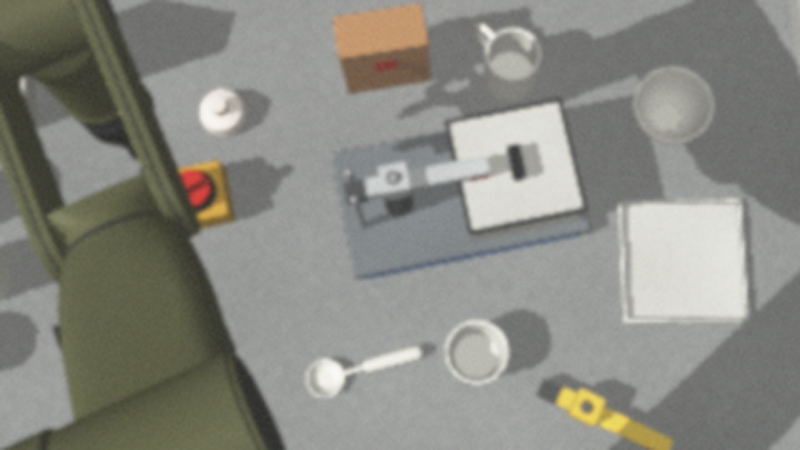

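View pics/s22.png

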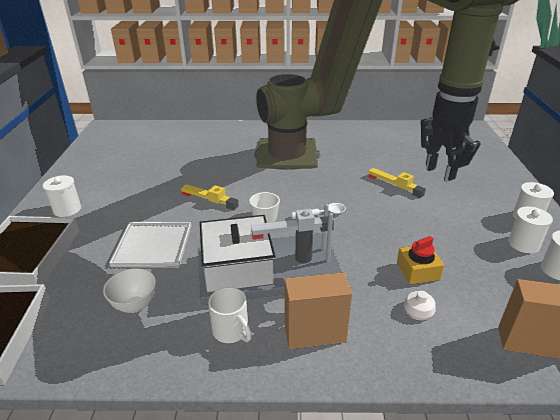

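```bash
python3 - <<'E'
from cell import close_job
print(close_job())
E
```

```text
the job is handed in; nothing more can be done
None
```

The shaker is loaded and the job was handed in at about 52 s of the 210 s limit. The hand-in gave no verdict, so what follows rests on my own measurements.

**What I did:** I pushed the stop fully down, with 11 N felt at the end of its travel. I then stood all four tins in the box and fitted the lid. The aluminium keeper arm was lifted clear, turned 180°, and refitted with its tail between the rods. Last, I turned the knob about 72° clockwise and backed the gripper off clear.

**Last checks:**
- **Keeper arm:** the pin stands 6.8 mm above the hub (7 mm nominal). The long end and red foot are over the lid, and the bar is in line with the shaker.
- **Lid:** it sits flat and square. Its top measured 109–110 mm against 112 mm nominal, and its centre read about 3–5 mm off my box centre. Both are within the limits.
- **Stop:** the mushroom is up (bar top at 98 mm), and the bar measured about 72° from where it started.
- **Bystanders:** none appears to have moved in the final top and scene views.

**Checks that disagreed:**
- **One tin off its spot:** it read 45 mm off-centre in the box frame, where I had placed it at 31 mm. It was probably the random knock. The wall stops it at about 43 mm, so it is inside the 50 mm limit.
- **Wrist camera bias:** the wrist camera read knob heights about 4 mm high and sideways positions about 3 mm off in that same picture, which was taken while the arm was still settling.

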